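# Gauge the groove and park by colour

### The job

Take the depth gauge from its plain wooden block and feel with a light touch of its sprung pin for the groove between the two plywood strips in the tray, then gently push the gauge down until its foot sits flat over the groove, and hold it a moment. Read on its side which coloured band the orange drag pointer was pushed to (only the groove itself may push it there), and stand the gauge upright on the parking block of that colour, pin in the hole and foot flat. Leave everything else alone.

Things in the scene. Friction and masses are not known exactly. Their poses are not given: they have to be found in the camera images.
- gauge_ref (a point): The depth gauge, a loose upright tool of about 220 g; this point: centre of its foot's underside, z up the column, x towards the face with the coloured scale. Foot: steel disc 46 mm across, 8 mm thick. Column: 24 x 24 mm, 8 to 70 mm above this point. A sprung pin hangs out below. It starts standing on the plain block, pin free in the hole.
- gauge_grip (a point): Middle of the column 58 mm above the foot's underside: the place to grip, by the two faces across the gauge's y axis (the scale face, +x, carries the pointer, which sticks out to 18 mm from the axis). The black cap on top is 75 mm above the foot's underside and rises by up to 26 mm as the pin is pushed in.
- foot: The gauge's foot, the 46 mm disc; its origin is the same point as gauge_ref. It must never be pressed on the strips with more than 25 N, nor be dropped or banged down anywhere (60 N).
- pin: The pin: 5 mm across, round, square-ended, hanging 26 mm below the foot on its axis, sliding up into the gauge against a spring; origin at the middle of its lower end. It must not be loaded with more than 15 N, down or sideways.
- home: Plain wooden block on which the gauge starts: 56 x 56 mm, 34 mm high, 16 mm square hole through the middle. Origin under the middle of the hole at table height. Fixed.
- plunger (a joint): How far the sprung pin is pushed up into the gauge, m: 0 when hanging out 26 mm, 0.026 when flush with the foot. The spring pushes with 1.5 N at 0, rising by 150 N/m. With the foot flat on the strips and the pin on the groove's floor, groove depth = 0.026 - plunger.
- pointer (a joint): Orange drag pointer on the scale, m: pushed up by the pin's lug, it stays at the farthest the pin was ever pushed in; 0 at the start. Blue band 0.005 to 0.010, yellow to 0.015, red to 0.021; within 0.0008 of a limit either colour is right. Grooves push it to 0.0065 to 0.0195: pushing the pin in over 0.006 elsewhere than in the groove spoils the reading.
- lug_top (a point): Top of the pin's lug, which carries the pointer up; it moves with the pin.
- pointer_under (a point): Underside of the orange pointer, which the lug touches. Pointer and lug are together while the pin is pushed in as far as it has ever been.
- tray: Fixed wooden tray, 134 x 124 mm, 18 mm high. In it two fixed plywood strips, 42 x 110 mm, tops 32 mm above this origin (centre of the tray's underside). Between them a groove along the tray's y axis, 9 mm wide, open at both ends, 6.5 to 19.5 mm deep. Its centre line is anywhere from x = -15 to +15 mm in the tray's frame and is not measured.
- bay_red: red parking block: plywood, 56 x 56 mm, 34 mm high, red top, 16 mm square hole down its middle for the pin. On its +x side, 28 to 50 mm from the hole, a red acrylic triangle leans in a low slot, its top about 48 mm above the table. Origin: under the middle of the hole, at table height. Fixed.
- bay_yellow: yellow parking block: plywood, 56 x 56 mm, 34 mm high, yellow top, 16 mm square hole down its middle for the pin. On its +x side, 28 to 50 mm from the hole, a yellow acrylic square leans in a low slot, its top about 48 mm above the table. Origin: under the middle of the hole, at table height. Fixed.
- bay_blue: blue parking block: plywood, 56 x 56 mm, 34 mm high, blue top, 16 mm square hole down its middle for the pin. On its +x side, 28 to 50 mm from the hole, a blue acrylic disc leans in a low slot, its top about 48 mm above the table. Origin: under the middle of the hole, at table height. Fixed.
- frog: Bystander to leave alone: green ceramic frog, 65 mm wide and 65 mm high; loose. Origin in the middle of its underside.
- toy_hammer: Bystander to leave alone: chunky wooden hammer toy lying down, head 45 x 75 x 45 mm, handle 130 mm long; loose. Origin in the middle of its underside.
- pencil_cup: Bystander to leave alone: blue ceramic cup, 72 mm across, 90 mm high; loose. Origin in the middle of its underside.
- plate_green: Bystander to leave alone: green square acrylic plate lying flat, 50 x 50 x 8 mm; loose. Origin in the middle of its underside.
- plate_orange: Bystander to leave alone: orange acrylic disc lying flat, 60 mm across, 8 mm thick; loose. Origin in the middle of its underside.
- toy_block: Bystander to leave alone: 36 mm wooden toy block; loose. Origin in the middle of its underside.
Not all that is in view belongs to the job. Leave any pink look-alike of the part that bears gauge_ref alone.

How it is judged:
On the way:
1. foot pressed flat on both strips for 0.3 s (1.5 mm, 0.04 rad, 1 N or more), pin in the groove, pointer pushed no farther than the groove pushes it (within 1.5 mm of the lug) (z of gauge_ref in the frame of tray between 0.0305 and 0.0335 m and y of gauge_ref in the frame of tray between -0.045 and 0.045 m and x of gauge_ref in the frame of tray between -0.02 and 0.02 m and angle between gauge_ref's own z axis and vertical below 0.04 rad and contact force between foot and anything else above 1 N and value of joint plunger between 0.0055 and 0.0205 m and z of pointer_under in the frame of lug_top below 0.0015 m), for 0.3 s.
At the end, for the whole second after the job is handed in: The gauge stands released, at rest and upright (0.05 rad) on the block of the colour its pointer shows (either colour within 0.8 mm of a band limit): axis within 8 mm of the hole's middle, foot flat on the top (2 mm), pin hanging free (pushed in under 2 mm) (((value of joint pointer between 0.0055 and 0.0108 m and horizontal distance between gauge_ref and bay_blue below 0.008 m and z of gauge_ref in the frame of bay_blue between 0.032 and 0.036 m) or (value of joint pointer between 0.0092 and 0.0158 m and horizontal distance between gauge_ref and bay_yellow below 0.008 m and z of gauge_ref in the frame of bay_yellow between 0.032 and 0.036 m) or (value of joint pointer between 0.0142 and 0.0205 m and horizontal distance between gauge_ref and bay_red below 0.008 m and z of gauge_ref in the frame of bay_red between 0.032 and 0.036 m)) and angle between gauge_ref's own z axis and vertical below 0.05 rad and value of joint plunger below 0.002 m and linear speed of foot below 0.01 m/s and angular speed of foot below 0.1 rad/s); the robot touches nothing.
It fails at once if the foot is pressed on the strips with more than 25 N (contact force between foot and anything else above 25 N and horizontal distance between gauge_ref and tray below 0.06 m).
It fails at once if the foot is banged down anywhere with more than 60 N (contact force between foot and anything else above 60 N).
It fails at once if the slender pin is loaded with more than 15 N (contact force between pin and anything else above 15 N).
It fails at once if the gauge is toppled (over 0.7 rad) (angle between gauge_ref's own z axis and vertical above 0.7 rad).
It fails at once if a bystander is moved more than 20 mm (distance of any of frog, toy_hammer, pencil_cup, plate_green, plate_orange, toy_block from where it was at the start of the episode above 0.02 m).
It also fails if it takes over 58 s, if anything falls off the work surface, if the arm or the gripper's body presses on something with over 40 N, if the wrist force passes 120 N, or if a joint passes its speed limit or range.

### The arm

A 7-joint arm with a two-finger parallel gripper is mounted at the origin on the work surface. World frame = base frame: x ahead of the robot, y to its left, z up, the work surface at z = 0. Lengths are in m, angles in rad, forces in N, time in s.
With the tool pointing down it reaches from about 0.425 to 0.875 m from the base axis. Payload 4.7 kg.
Tool frame: the origin (TCP) lies on the centre line of the jaws, within the pads' length; the fingertips stand 8 mm ahead of it and the grasp point (between the pads) lies 11 mm behind it; z points along the fingers, y is the direction in which the jaws open and shut (so a half turn about z gives the same grasp; the last joint's range is limited). The gripper opens to 87 mm and grips with 3 to 60 N. Pads are 19 mm wide; open, the fingers measure 117 mm over their backs; the gripper's body (75 mm by 190 mm) begins 51 mm behind the grasp point.
Start: joints at [-1.105, 0.321, -0.07, 1.45, 0.023, 1.371, -0.057], TCP at [0.284, 0.585, 0.231] pointing down, gripper open.
Joint ranges: [-2.86, 2.86], [-0.3, 2.09], [-1.38, 1.24], [0.06, 2.45], [-1.56, 4.7], [0.09, 2.05], [-2.69, 2.69]. Speed limits (rad/s): [2.57, 2.57, 3.14, 3.14, 3.14, 3.14, 3.14].

### API

Orientations are given as a rotation vector (axis times angle).
In Python, from bench import status, optics, order gives the robot as it stands.
- The arm moves only by the tool step_arm, never from a script. Its argument "rows" is a list of rows, each a list of 3 entries, a list of its own where there are three numbers: the turn, a rotation vector about the tool's x, y, z in degrees, then the shift along the tool's x, y, z in mm, then the finger opening in mm, from 0 to 87. A call has 1 to 12 rows; each row shifts and turns the pose as measured when the row begins, along the tool's axes as they then stand; what a row does not reach is not made up. A row lasts 1/12 s, in which the tool goes at most 41.7 mm and 7.16 degrees, less where a joint would pass 70% of its speed; a pose out of reach is approached as far as the arm can. A call is refused whole if a number of a shift passes 41.7 or a number of a turn 7.16, either way. A call with a gripper value outside its range is refused whole. The fingers move at their own pace and stop on an object; "grip_force" is the grip in N (left out, the last holds). Time passes only in rows, so rows that do not move let the fingers close. It gives the time, the measured TCP pose, the force and the opening at its end, in the units of the state.
- status.get_state(): the state, without advancing time (a new reading comes with each control period).
- optics.get_image(name): name is "scene" or "top" or "wrist"; returns a dict with "frame" (420x560x3 uint8, red, green, blue), "range_z" (420x560 float32, m along the optical axis (not along the pixel's ray), 0 where there is no reading), "K" (3x3 intrinsics, pixels), "R" (3x3) and "t" (3): a world point X has camera coordinates R X + t. Camera axes: x right, y down, z forward; pixel columns grow to the right and rows downward; lengths in m; the calibration is good to about 2 mm. A picture is of the moment at which its call begins.
- order.close_job(): hands the job in, once; it reports no verdict.
The state is a dict: "time": time; "joint_positions": joint angles; "qd": joint speeds; "joint_torque": joint torques, N m; "position": TCP position; "tool_rot": TCP orientation; "ft_force": force on the tool from outside, world axes, zero at the start; "torque": the same for the moment, N m; "grip_width": opening from 0.0 (shut) to 1.0 (fully open).
Only numpy, scipy, OpenCV 4.12 (cv2) and the standard library are available. Lean on these libraries where they do the work, as an engineer would, in place of code of your own. Each camera call takes 0.05 s, during which the arm holds its last target.

## Working session

There is one attempt and no reset: what is moved stays moved. The work goes in short steps, Python scripts to look and compute and a tool call to move; the robot and the scene stay as the last step left them, time stands still between calls to the robot, and variables do not carry over. Pictures are saved under pics/ and viewed, and the job is handed in when it is done.

Besides the shell and the picture viewer there is one more tool, called after "Request:" as name(argument=value, ...) on one line, values as JSON. step_arm: Moves the arm, as the interface text tells. Its arguments: {"type":"object","properties":{"rows":{"type":"array"},"grip_force":{"type":"number"}},"required":["rows"]}

```bash
mkdir -p pics; ls
python3 - <<'E'
from bench import status, optics
import cv2,numpy as np
print(status.get_state())
for n in ("scene","top","wrist"):
    d=optics.get_image(n); cv2.imwrite(f"pics/{n}0.png",d["frame"][:,:,::-1]); np.savez(f"{n}0.npz",**d)
    print(n,d["K"].round(1).tolist(),(-d["R"].T@d["t"]).round(3))
E
```

```text
pics
{'time': 0.0, 'joint_positions': array([-1.10492752,  0.32181009, -0.07008938,  1.45168218,  0.02258916,
        1.37078228, -0.05690052]), 'qd': array([-0.00026009,  0.00030739, -0.00110787, -0.00074564,  0.00028237,
       -0.00020877, -0.00106428]), 'joint_torque': array([-9.25181621e-05, -4.91290355e+01, -4.03938163e-01, -3.12535357e+01,
       -6.38991455e-02,  4.35043126e-02,  1.61485837e-04]), 'position': array([0.2835659, 0.5842874, 0.2294663]), 'tool_rot': array([-7.03491313e-01, -3.06146368e+00,  2.92791834e-03]), 'ft_force': array([-0.42695946,  0.11054554, -0.1592929 ]), 'torque': array([ 0.00128115, -0.03324115,  0.00523939]), 'grip_width': 1.0018814595838739}
scene [[515.3, 0.0, 284.4], [0.0, 515.3, 210.2], [0.0, 0.0, 1.0]] [1.42  0.43  0.918]
top [[433.5, 0.0, 279.3], [0.0, 433.5, 214.8], [0.0, 0.0, 1.0]] [0.374 0.12  1.338]
wrist [[316.1, 0.0, 282.0], [0.0, 316.1, 206.5], [0.0, 0.0, 1.0]] [0.215 0.618 0.384]
```

View pics/scene0.png

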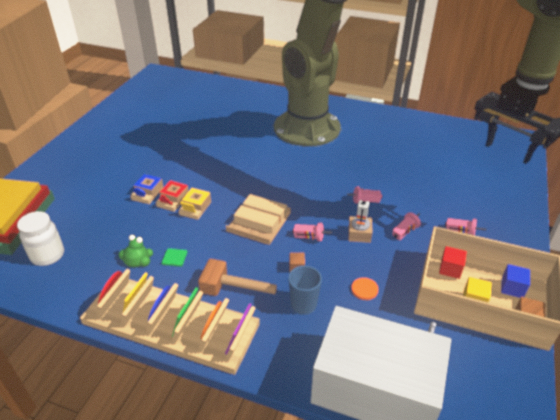

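View pics/top0.png

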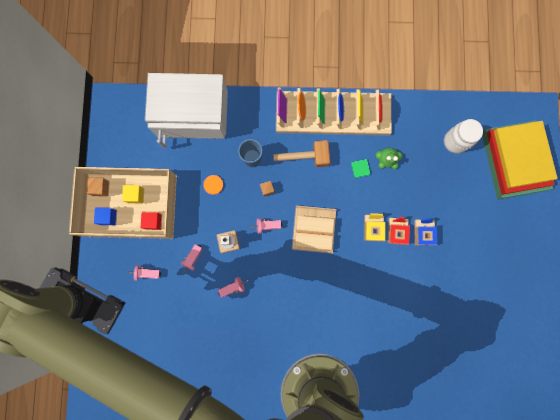

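View pics/wrist0.png

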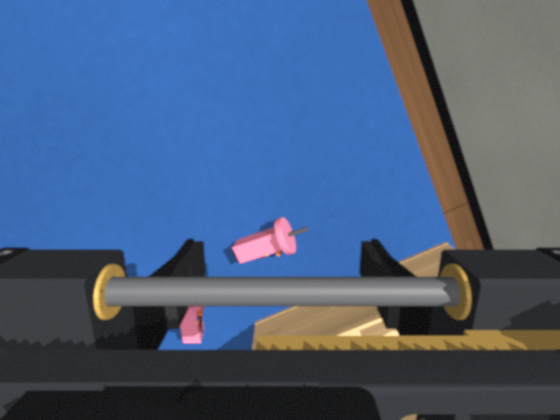

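The scene shows a grey/white upright gauge on a plain wooden block: scene (362,215), top (228,241). Four pink look-alikes are lying around it. The tray is at top (315,229), and the bays are yellow (375,228), red (400,232) and blue (427,233). I'll enlarge these areas next.

Run:
```python
import cv2,numpy as np
t=cv2.imread("pics/top0.png"); s=cv2.imread("pics/scene0.png")
a=cv2.resize(t[200:310,120:300],(800,489),interpolation=cv2.INTER_CUBIC)
b=cv2.resize(t[190:270,280:450],(800,376),interpolation=cv2.INTER_CUBIC)
c=cv2.resize(s[170:260,290:420],(800,554),interpolation=cv2.INTER_CUBIC)
for n,i in zip("abc",(a,b,c)): cv2.imwrite(f"pics/crop_{n}.png",i)
```

```text
(no output)
```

View pics/crop_a.png

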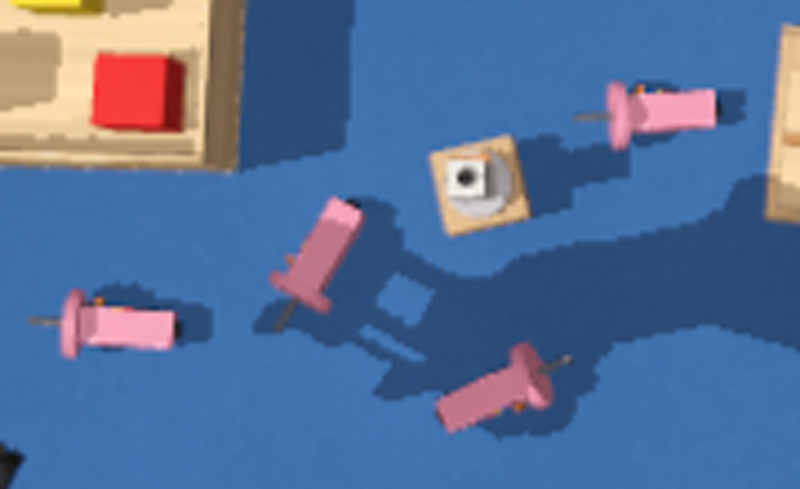

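View pics/crop_b.png

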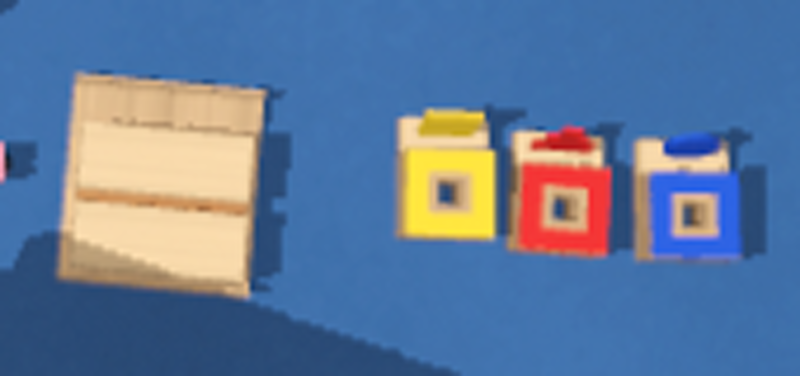

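View pics/crop_c.png

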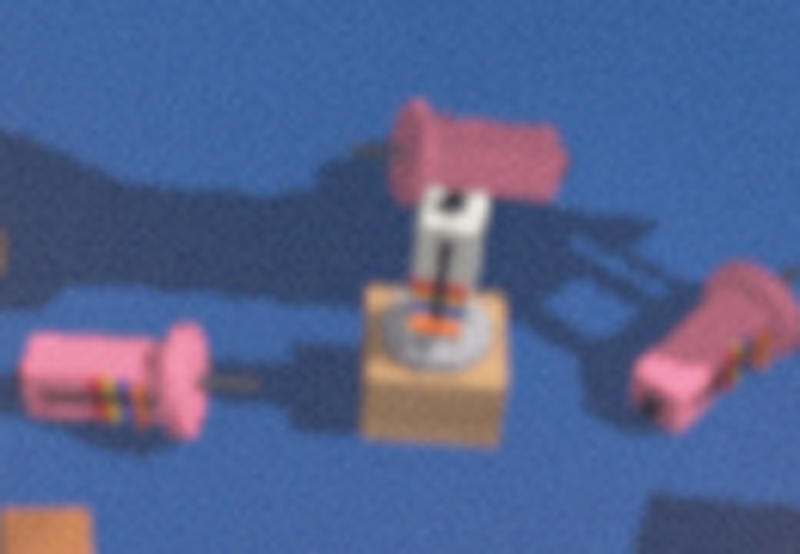

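```bash
cat > h.py <<'E'
import numpy as np,cv2
def ray(d,uv,z):
    R,t,K=d["R"],d["t"],d["K"]; c=-R.T@t
    uv=np.atleast_2d(np.asarray(uv,float)); r=np.c_[uv,np.ones(len(uv))]@np.linalg.inv(K).T@R
    return c+r*((z-c[2])/r[:,2])[:,None]
def cloud(d):
    z=d["range_z"]; v,u=np.mgrid[:z.shape[0],:z.shape[1]]
    p=np.stack([(u-d["K"][0,2])/d["K"][0,0]*z,(v-d["K"][1,2])/d["K"][1,1]*z,z],-1)
    return (p-d["t"])@d["R"]
def proj(d,X):
    p=np.atleast_2d(X)@d["R"].T+d["t"]; q=p@d["K"].T; return q[:,:2]/q[:,2:]
def big(m):
    n,l,s,c=cv2.connectedComponentsWithStats(m.astype(np.uint8)); 
    return l==1+np.argmax(s[1:,4])
E
python3 - <<'E'
from h import *
top=dict(np.load("top0.npz")); sc=dict(np.load("scene0.npz"))
for nm,d in (("top",top),("scene",sc)):
    P=cloud(d); f=d["frame"]; hsv=cv2.cvtColor(f,cv2.COLOR_RGB2HSV); Z=P[...,2]
    print(nm,"table z med",np.median(Z[hsv[...,0]>105]).round(4))
    for col,(lo,hi) in dict(red=(0,8),yellow=(25,35),blue=(113,126)).items():
        m=(hsv[...,1]>150)&(hsv[...,2]>110)&(hsv[...,0]>=lo)&(hsv[...,0]<=hi)&(P[...,1]>-.32)&(P[...,1]<0)&(P[...,0]>.2)&(P[...,0]<.45)&(Z>.026)&(Z<.042)
        if m.sum()<20: print(col,m.sum());continue
        m=big(m); 
        cn=max(cv2.findContours(m.astype(np.uint8),0,1)[0],key=len); 
        W=ray(d,cn[:,0],.034); r=cv2.minAreaRect((W[:,:2]*1000).astype(np.float32)); print(col,m.sum(),"z",np.median(Z[m]).round(4),"rect",r)
    # home block & gauge
    m=(hsv[...,1]<60)&(hsv[...,2]>170)&(P[...,1]>.22)&(P[...,1]<.45)&(P[...,0]>.2)&(P[...,0]<.45)&(Z>.06)
    W=P[m]; print("gauge pts",m.sum(),W.mean(0).round(4),W.min(0).round(4),W.max(0).round(4))
P=cloud(top)
Z=P[...,2]
# home top
hsv=cv2.cvtColor(top["frame"],cv2.COLOR_RGB2HSV)
m=(P[...,1]>.25)&(P[...,1]<.45)&(P[...,0]>.22)&(P[...,0]<.4)&(Z>.024)&(Z<.044)&(hsv[...,0]<25)
cn=np.vstack([c[:,0] for c in cv2.findContours(big(m).astype(np.uint8),0,1)[0]]); print("home",cv2.minAreaRect((ray(top,cn,.034)[:,:2]*1000).astype(np.float32)))
m=(Z>.098)&(Z<.12)&(P[...,1]>.22)&(P[...,1]<.45)&(P[...,0]>.2)&(P[...,0]<.45)
v,u=np.where(m); print("captop/coltop px",len(u),u.min(),u.max(),v.min(),v.max(), ray(top,[u.mean(),v.mean()],.104))
# tray
for lo,hi,z in ((.012,.024,.018),(.027,.038,.032)):
    m=(P[...,1]>-.02)&(P[...,1]<.2)&(P[...,0]>.2)&(P[...,0]<.45)&(Z>lo)&(Z<hi)&(hsv[...,0]<30)
    n,l,s,c=cv2.connectedComponentsWithStats(m.astype(np.uint8))
    print(z,s[1:].tolist())
    cn=np.argwhere(m)[:,::-1]; print(cv2.minAreaRect((ray(top,cn,z)[:,:2]*1000).astype(np.float32)))
m=(P[...,1]>-.02)&(P[...,1]<.2)&(P[...,0]>.2)&(P[...,0]<.45)&(Z>.008)&(hsv[...,0]<30)
cn=np.argwhere(m)[:,::-1]; print('all@.018',cv2.minAreaRect((ray(top,cn,.018)[:,:2]*1000).astype(np.float32)))
for u in (300,310,320,330): print(u,[(v,round(Z[v,u]*1000)) for v in range(205,254)])
E
```

```text
top table z med -0.001
red 0
yellow 0
blue 3
gauge pts 39 [0.4383 0.2859 0.0993] [0.4312 0.2752 0.0717] [0.448  0.2963 0.1067]
scene table z med 0.001
red 0
yellow 0
blue 2
gauge pts 28 [0.4425 0.2894 0.1025] [0.4323 0.2749 0.0609] [0.4497 0.2993 0.1104]
home ((295.5352783203125, 252.98556518554688), (2.969727039337158, 0.0), 91.46976470947266)
captop/coltop px 49 221 229 238 243 [[0.44031461 0.28455484 0.104     ]]
0.018 [[295, 241, 1, 1, 1], [302, 241, 1, 1, 1], [295, 246, 1, 1, 1], [304, 247, 3, 1, 3], [293, 248, 12, 2, 17], [306, 249, 23, 3, 30], [315, 248, 2, 1, 2], [326, 249, 1, 1, 1]]
((435.20263671875, 33.94068908691406), (106.48056030273438, 25.5105037689209), 86.47555541992188)
0.032 [[295, 241, 35, 9, 213]]
((440.4440612792969, 31.175182342529297), (102.9853744506836, 21.48624038696289), 86.2294921875)
all@.018 ((579.3436889648438, 137.3082275390625), (1304.59326171875, 1810.9949951171875), 1.2227542400360107)
300 [(205, -2), (206, 19), (207, 9), (208, 6), (209, 12), (210, 5), (211, 6), (212, 9), (213, 11), (214, 2), (215, 3), (216, 29), (217, 33), (218, 31), (219, 29), (2
[... 1266 characters left out ...]
31), (239, 31), (240, 31), (241, 32), (242, 32), (243, 30), (244, 27), (245, 28), (246, 32), (247, 27), (248, 28), (249, 5), (250, 13), (251, 15), (252, -4), (253, -2)]
330 [(205, 0), (206, -2), (207, -4), (208, -2), (209, 17), (210, 8), (211, 4), (212, 8), (213, 6), (214, 5), (215, 6), (216, 5), (217, 3), (218, 8), (219, 26), (220, 31), (221, 29), (222, 31), (223, 30), (224, 28), (225, 28), (226, 28), (227, 32), (228, 31), (229, 31), (230, 34), (231, 31), (232, 34), (233, 27), (234, 23), (235, 23), (236, 29), (237, 27), (238, 32), (239, 29), (240, 27), (241, 28), (242, 29), (243, 33), (244, 33), (245, 31), (246, 31), (247, 28), (248, 27), (249, 31), (250, 5), (251, 15), (252, 18), (253, 1)]
```

Run:
```python
from h import *
top=dict(np.load("top0.npz")); sc=dict(np.load("scene0.npz"))
np.set_printoptions(precision=1,suppress=True)
def rect(d,m,z,hull=True):
    cs=cv2.findContours(m.astype(np.uint8),0,1)[0]; cn=np.vstack([c[:,0] for c in cs])
    return cv2.minAreaRect((ray(d,cn,z)[:,:2]*1000).astype(np.float32))
for nm,d in (("top",top),("scene",sc)):
    P=cloud(d); f=d["frame"]; hsv=cv2.cvtColor(f,cv2.COLOR_RGB2HSV); Z=P[...,2]; X=P[...,0];Y=P[...,1]
    roi=(Y>-.32)&(Y<-.02)&(X>.36)&(X<.54)
    print(nm)
    for col,(lo,hi) in dict(red=(0,8),yellow=(24,35),blue=(112,126)).items():
        m=(hsv[...,1]>150)&(hsv[...,2]>110)&(hsv[...,0]>=lo)&(hsv[...,0]<=hi)&roi&(Z>.022)&(Z<.046)
        if m.sum()<20: print(col,m.sum());continue
        m=cv2.morphologyEx(m.astype(np.uint8),cv2.MORPH_OPEN,np.ones((3,3)))>0
        m=big(m); v,u=np.where(m)
        print(col,m.sum(),"z",np.median(Z[m]).round(4),rect(d,m,.034),u.min(),u.max(),v.min(),v.max())
    wood=(hsv[...,0]<30)
    m=wood&(Z>.02)&(Z<.05)&(Y>.24)&(Y<.34)&(X>.38)&(X<.5); m=big(m)
    print("home",m.sum(),rect(d,m,.034))
    m=wood&(Z>.022)&(Z<.042)&(Y>-.02)&(Y<.16)&(X>.36)&(X<.56); m=cv2.morphologyEx(m.astype(np.uint8),cv2.MORPH_CLOSE,np.ones((3,3)));m=big(m); print("strips",m.sum(),rect(d,m,.032))
    m=wood&(Y>-.03)&(Y<.17)&(X>.34)&(X<.58)&(Z>.002)&(hsv[...,1]>30); m=big(m); print("tray",m.sum(),rect(d,m,.018))
    b=cv2.cvtColor(f,cv2.COLOR_RGB2GRAY)
```

```text
top
red 234 z 0.033 ((477.4703369140625, -229.54489135742188), (53.04681396484375, 54.74711608886719), 84.27236938476562) 390 408 225 243
yellow 249 z 0.033 ((485.857177734375, -157.55409240722656), (51.315067291259766, 55.33279037475586), 1.4147700071334839) 366 384 222 239Traceback (most recent call last):
  File "<stdin>", line 15, in <module>
  File "h.py", line 14, in big
    return l==1+np.argmax(s[1:,4])
                ~~~~~~~~~^^^^^^^^^
    return _wrapfunc(a, 'argmax', axis=axis, out=out, **kwds)
    return bound(*args, **kwds)
ValueError: attempt to get argmax of an empty sequence
```

```bash
cat > m.py <<'E'
from h import *
import sys
def rect(d,m,z):
    cs=cv2.findContours(m.astype(np.uint8),0,1)[0]; cn=np.vstack([c[:,0] for c in cs])
    r=cv2.minAreaRect((ray(d,cn,z)[:,:2]*1000).astype(np.float32)); return [np.round(q,1) for q in r]
def measure(d,nm):
    P=cloud(d); f=d["frame"]; hsv=cv2.cvtColor(f,cv2.COLOR_RGB2HSV).astype(int); Z=P[...,2]; X=P[...,0];Y=P[...,1]
    roi=(Y>-.34)&(Y<-.1)&(X>.36)&(X<.54)
    print(nm)
    for col,(lo,hi) in dict(red=(0,8),yellow=(24,35),blue=(106,126)).items():
        m=(hsv[...,1]>150)&(hsv[...,2]>110)&(hsv[...,0]>=lo)&(hsv[...,0]<=hi)&roi&(Z>.018)&(Z<.05)
        n=m.sum()
        m=cv2.morphologyEx(m.astype(np.uint8),cv2.MORPH_OPEN,np.ones((3,3)))>0
        if m.sum()<20: print(col,n);continue
        m=big(m); v,u=np.where(m); print(col,m.sum(),"z",np.median(Z[m]).round(4),rect(d,m,.034))
    wood=(hsv[...,0]<30)&(hsv[...,1]>40)
    m=wood&(Z>.022)&(Z<.05)&(Y>.24)&(Y<.34)&(X>.38)&(X<.5); m=big(m)
    print("home",m.sum(),rect(d,m,.034))
    m=wood&(Z>.022)&(Z<.042)&(Y>-.02)&(Y<.16)&(X>.36)&(X<.56); m=cv2.morphologyEx(m.astype(np.uint8),cv2.MORPH_CLOSE,np.ones((3,3)));m=big(m); print("strips",m.sum(),rect(d,m,.032))
    m=wood&(Y>-.03)&(Y<.17)&(X>.34)&(X<.58)&(Z>.002); m=big(m); print("tray",m.sum(),rect(d,m,.018))
if __name__=="__main__":
    for n in ("top","scene"): measure(dict(np.load(n+"0.npz")),n)
E
python3 m.py
```

```text
top
red 234 z 0.033 [array([ 477.5, -229.5]), array([53. , 54.7]), np.float64(84.3)]
yellow 249 z 0.033 [array([ 485.9, -157.6]), array([51.3, 55.3]), np.float64(1.4)]
blue 184 z 0.0333 [array([ 474.6, -312.7]), array([51.1, 51.4]), np.float64(1.4)]
home 180 [array([442.8, 285.1]), array([56. , 56.6]), np.float64(13.7)]
strips 1045 [array([473.5,  30. ]), array([102.8, 100.7]), np.float64(87.9)]
tray 1601 [array([488.1,  27.5]), array([118.5, 134. ]), np.float64(86.6)]
scene
red 116
yellow 174 z 0.0349 [array([ 486. , -158.9]), array([54.8, 51.3]), np.float64(89.4)]
blue 37 z 0.037 [array([ 521.2, -312.2]), array([34.1, 13.5]), np.float64(69.3)]
home 225 [array([450.6, 287.5]), array([73. , 55.2]), np.float64(12.7)]
strips 1061 [array([482.3,  30.8]), array([110. , 105.5]), np.float64(86.7)]
tray 1887 [array([490.7,  27.8]), array([132.1, 159.7]), np.float64(86.0)]
```

```bash
cat > plan.py <<'E'
import sys,numpy as np
from scipy.spatial.transform import Rotation as Ro
from bench import status
def pose():
    s=status.get_state(); return s,np.array(s["position"]),Ro.from_rotvec(s["tool_rot"])
def show():
    s,p,R=pose(); M=R.as_matrix()
    print("t%.2f"%s["time"],"p",(p*1000).round(1),"xbear %.1f"%np.degrees(np.arctan2(M[1,0],M[0,0])),"tilt z",(M[:,2]*[1,1,1]).round(4),"F",np.round(s["ft_force"],2),"T",np.round(s["torque"],2),"g %.1f"%(87*s["grip_width"]),"j",np.round(s["joint_positions"],2))
def target(yaw):  # tool down, x bearing yaw deg
    a=np.radians(yaw); x=[np.cos(a),np.sin(a),0]; y=[np.sin(a),-np.cos(a),0]; return Ro.from_matrix(np.c_[x,y,[0,0,-1]])
def rows(x,y,z,yaw,n):  # mm
    s,p,R=pose(); T=target(yaw); d=np.array([x,y,z])/1000-p
    rv=(R.inv()*T).as_rotvec(); out=[]
    print("total",(d*1000).round(1),"turn",np.degrees(rv).round(2))
    for i in range(n):
        Ri=R*Ro.from_rotvec(rv*i/n); out.append([np.degrees(rv/n).round(2).tolist(),(Ri.inv().apply(d/n)*1000).round(1).tolist()])
    for o in out: print(o)
if __name__=="__main__":
    show()
    a=[float(v) for v in sys.argv[1:]]
    if a: rows(*a[:4],int(a[4]))
E
python3 plan.py 440 286 235 14 24
```

```text
t0.15 p [283.6 584.4 229.7] xbear 154.1 tilt z [-6.0e-04 -1.3e-03 -1.0e+00] F [-0.27  0.36 -0.03] T [-0.08 -0.01 -0.01] g 86.7 j [-1.1   0.32 -0.07  1.45  0.02  1.37 -0.06]
total [ 156.4 -298.4    5.3] turn [-3.0000e-02  1.0000e-01  1.4012e+02]
[[-0.0, 0.0, 5.84], [-11.3, -8.3, -0.2]]
[[-0.0, 0.0, 5.84], [-12.1, -7.2, -0.2]]
[[-0.0, 0.0, 5.84], [-12.7, -5.9, -0.2]]
[[-0.0, 0.0, 5.84], [-13.3, -4.6, -0.2]]
[[-0.0, 0.0, 5.84], [-13.7, -3.2, -0.2]]
[[-0.0, 0.0, 5.84], [-13.9, -1.8, -0.2]]
[[-0.0, 0.0, 5.84], [-14.0, -0.4, -0.2]]
[[-0.0, 0.0, 5.84], [-14.0, 1.1, -0.2]]
[[-0.0, 0.0, 5.84], [-13.8, 2.5, -0.2]]
[[-0.0, 0.0, 5.84], [-13.5, 3.9, -0.2]]
[[-0.0, 0.0, 5.84], [-13.0, 5.2, -0.2]]
[[-0.0, 0.0, 5.84], [-12.4, 6.5, -0.2]]
[[-0.0, 0.0, 5.84], [-11.7, 7.8, -0.2]]
[[-0.0, 0.0, 5.84], [-10.8, 8.9, -0.2]]
[[-0.0, 0.0, 5.84], [-9.9, 10.0, -0.2]]
[[-0.0, 0.0, 5.84], [-8.8, 10.9, -0.2]]
[[-0.0, 0.0, 5.84], [-7.7, 11.8, -0.2]]
[[-0.0, 0.0, 5.84], [-6.4, 12.5, -0.2]]
[[-0.0, 0.0, 5.84], [-5.1, 13.1, -0.2]]
[[-0.0, 0.0, 5.84], [-3.8, 13.5, -0.2]]
[[-0.0, 0.0, 5.84], [-2.4, 13.8, -0.2]]
[[-0.0, 0.0, 5.84], [-0.9, 14.0, -0.2]]
[[-0.0, 0.0, 5.84], [0.5, 14.0, -0.2]]
[[-0.0, 0.0, 5.84], [1.9, 13.9, -0.2]]
```

Request:
step_arm(rows=[[[0, 0, 6], [-11, -8, 0], 87], [[0, 0, 6], [-12, -7, 0], 87], [[0, 0, 6], [-13, -6, 0], 87], [[0, 0, 6], [-13, -5, 0], 87], [[0, 0, 6], [-14, -3, 0], 87], [[0, 0, 6], [-14, -2, 0], 87], [[0, 0, 6], [-14, 0, 0], 87], [[0, 0, 6], [-14, 1, 0], 87], [[0, 0, 6], [-14, 2, 0], 87], [[0, 0, 6], [-13, 4, 0], 87], [[0, 0, 6], [-13, 5, 0], 87], [[0, 0, 6], [-12, 6, 0], 87]], grip_force=25)

```text
time: 1.15
position: [0.3528, 0.4272, 0.2239]
tool_rot: [2.421, 2.0, -0.018]
ft_force: [-0.4, -0.3, 0.1]
grip_width: 1.0
```

```bash
python3 plan.py 440 286 235 14 12
```

```text
t1.15 p [352.8 427.2 223.9] xbear 79.1 tilt z [-0.0081 -0.008  -0.9999] F [-0.37 -0.29  0.06] T [-0.07 -0.   -0.02] g 87.0 j [-1.05  0.13  0.14  1.7  -0.02  1.33 -1.1 ]
total [  87.2 -141.2   11.1] turn [-2.00e-02  6.90e-01  6.51e+01]
[[-0.0, 0.06, 5.43], [-10.2, 9.3, -0.9]]
[[-0.0, 0.06, 5.43], [-9.3, 10.3, -0.9]]
[[-0.0, 0.06, 5.43], [-8.2, 11.1, -0.9]]
[[-0.0, 0.06, 5.43], [-7.2, 11.8, -0.9]]
[[-0.0, 0.06, 5.43], [-6.0, 12.5, -0.9]]
[[-0.0, 0.06, 5.43], [-4.8, 13.0, -0.9]]
[[-0.0, 0.06, 5.43], [-3.6, 13.4, -0.9]]
[[-0.0, 0.06, 5.43], [-2.3, 13.6, -0.9]]
[[-0.0, 0.06, 5.43], [-1.0, 13.8, -0.9]]
[[-0.0, 0.06, 5.43], [0.3, 13.8, -0.9]]
[[-0.0, 0.06, 5.43], [1.6, 13.7, -0.9]]
[[-0.0, 0.06, 5.43], [2.9, 13.5, -0.9]]
```

Request:
step_arm(rows=[[[0, 0, 5.5], [-10, 9, -1], 87], [[0, 0, 5.5], [-9, 10, -1], 87], [[0, 0, 5.5], [-8, 11, -1], 87], [[0, 0, 5.5], [-7, 12, -1], 87], [[0, 0, 5.5], [-6, 12, -1], 87], [[0, 0, 5.5], [-5, 13, -1], 87], [[0, 0, 5.5], [-4, 13, -1], 87], [[0, 0, 5.5], [-2, 14, -1], 87], [[0, 0, 5.5], [-1, 14, -1], 87], [[0, 0, 5.5], [0, 14, -1], 87], [[0, 0, 5.5], [2, 14, -1], 87], [[0, 0, 5.5], [3, 14, -1], 87]])

```text
time: 2.15
position: [0.4354, 0.2733, 0.2333]
tool_rot: [3.119, 0.265, -0.023]
ft_force: [0.6, -0.4, 0.3]
grip_width: 0.996
```

```bash
python3 plan.py 440 286 235 14 2
cat > snap.py <<'E'
import sys,cv2,numpy as np
from bench import optics
for a in sys.argv[1:]:
    n=a.rstrip("0123456789"); d=optics.get_image(n); np.savez(a+".npz",**d); cv2.imwrite(f"pics/{a}.png",d["frame"][:,:,::-1])
E
python3 snap.py wrist1 top1 scene1
```

```text
t2.15 p [435.4 273.3 233.3] xbear 9.7 tilt z [-0.0137 -0.0129 -0.9998] F [ 0.64 -0.38  0.29] T [-0.06  0.1   0.03] g 86.7 j [-0.92  0.04  0.32  1.78 -0.01  1.35 -2.  ]
total [ 4.6 12.7  1.7] turn [ 0.56  0.92 -4.29]
[[0.28, 0.46, -2.14], [3.3, -5.9, -1.0]]
[[0.28, 0.46, -2.14], [3.5, -5.7, -0.9]]
```

View pics/wrist1.png

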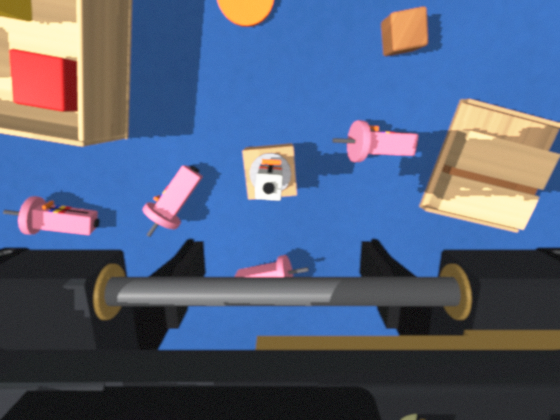

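View pics/top1.png

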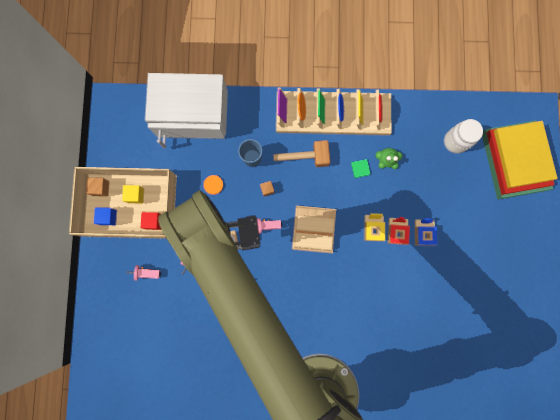

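The wrist view shows the gauge upright on the plain block at (268,175): white column, orange pointer on the +x side. The pink look-alikes are lying down. Next I'll measure the column top and its yaw.

Run:
```python
from h import *; from m import rect
d=dict(np.load("wrist1.npz")); P=cloud(d); f=d["frame"]; hsv=cv2.cvtColor(f,cv2.COLOR_RGB2HSV).astype(int)
crop=cv2.resize(f[130:215,225:320][:,:,::-1],None,fx=7,fy=7,interpolation=cv2.INTER_CUBIC); cv2.imwrite("pics/w1crop.png",crop)
Z=P[...,2]
print("table",np.median(Z[60:90,150:330]))
roi=np.zeros(Z.shape,bool); roi[130:215,225:320]=1
m=roi&(hsv[...,1]<40)&(hsv[...,2]>190); m=big(m)
print("white",m.sum(),rect(d,m,.104),np.median(Z[m]))
blk=roi&(hsv[...,2]<70); blk=big(blk); v,u=np.where(blk); print("cap",u.mean(),v.mean(),blk.sum(),ray(d,[u.mean(),v.mean()],.109))
m=roi&(hsv[...,0]<25)&(hsv[...,0]>8)&(hsv[...,1]>70)&(hsv[...,2]>120)&(Z<.06); print("home",rect(d,m,.034))
tr=np.zeros(Z.shape,bool); tr[90:235,415:560]=1
g=tr&(hsv[...,0]<15)&(hsv[...,2]<150)&(hsv[...,1]>100); v,u=np.where(big(g)); print(len(u),u.min(),u.max(),v.min(),v.max())
```

```text
table 0.00022752572897243796
white 807 [array([453. , 288.6]), array([43.6, 31.7]), np.float64(21.9)] 0.10346326319389314
cap 268.3188405797101 187.82608695652175 69 [[0.44496425 0.2867176  0.109     ]]
home [array([445.4, 287.4]), array([57.4, 55.1]), np.float64(14.0)]
66 442 453 165 174
```

View pics/w1crop.png

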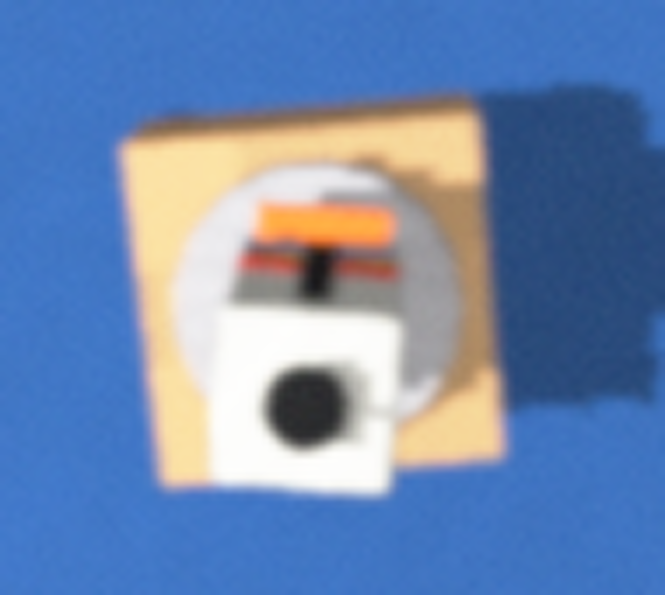

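Run:
```python
from h import *
d=dict(np.load("wrist1.npz"))
c=np.array([[220,308],[403,318],[388,493],[210,482]])/7+[225,130]-.43
W=ray(d,c,.104)*1000; print(W.round(1),W.mean(0).round(1))
for a,b in ((0,1),(3,2),(3,0),(2,1)):
    q=W[b]-W[a]; print(np.hypot(*q[:2]).round(1),np.degrees(np.arctan2(q[1],q[0])).round(1))
s=dict(np.load("scene0.npz")); print(proj(s,np.array([[.445,.287,.104],[.445,.287,.042]])))
t=dict(np.load("top0.npz")); print(proj(t,np.array([[.445,.287,.104]])))
```

```text
[[455.  299.7 104. ]
 [457.6 276.2 104. ]
 [434.1 274.2 104. ]
 [431.7 297.7 104. ]] [444.6 286.9 104. ]
23.7 -83.6
23.6 -84.2
23.4 5.1
23.6 4.9
[[363.24271538 204.03851013]
 [360.64952334 222.76025138]]
[[223.94317943 238.94613803]]
```

```bash
python3 plan.py 444 286.5 150 5.2 6
```

```text
t2.30 p [435.7 273.3 233.5] xbear 10.0 tilt z [-0.0134 -0.0124 -0.9998] F [-0.52  0.33  0.1 ] T [ 0.01  0.18 -0.02] g 86.7 j [-0.92  0.04  0.32  1.78 -0.01  1.35 -2.  ]
total [  8.3  13.2 -83.5] turn [0.6  0.86 4.8 ]
[[0.1, 0.14, 0.8], [2.0, -2.1, 13.9]]
[[0.1, 0.14, 0.8], [1.9, -2.1, 13.9]]
[[0.1, 0.14, 0.8], [1.8, -2.1, 13.9]]
[[0.1, 0.14, 0.8], [1.8, -2.1, 13.9]]
[[0.1, 0.14, 0.8], [1.7, -2.1, 13.9]]
[[0.1, 0.14, 0.8], [1.6, -2.1, 13.9]]
```

Request:
step_arm(rows=[[[0.1, 0.15, 0.8], [2, -2, 14], 87], [[0.1, 0.15, 0.8], [2, -2, 14], 87], [[0.1, 0.15, 0.8], [2, -2, 14], 87], [[0.1, 0.15, 0.8], [2, -2, 14], 87], [[0.1, 0.15, 0.8], [2, -2, 14], 87], [[0.1, 0.15, 0.8], [2, -2, 14], 87], [[0, 0, 0], [0, 0, 0], 87]])

```text
time: 2.88
position: [0.4397, 0.2976, 0.1459]
tool_rot: [-3.129, -0.188, 0.0]
ft_force: [-1.1, -0.2, -0.2]
grip_width: 1.0
```

```bash
python3 plan.py 444 286.5 150 5.2 2; python3 snap.py wrist2
```

```text
t2.88 p [439.7 297.6 145.9] xbear 6.9 tilt z [-7.0e-04  6.9e-03 -1.0e+00] F [-1.08 -0.22 -0.22] T [-0.1   0.23 -0.01] g 87.0 j [-0.93  0.13  0.31  1.87 -0.05  1.15 -2.05]
total [  4.3 -11.1   4.1] turn [-0.4  -0.    1.67]
[[-0.2, -0.0, 0.84], [1.4, 5.7, -2.1]]
[[-0.2, -0.0, 0.84], [1.5, 5.7, -2.1]]
```

View pics/wrist2.png

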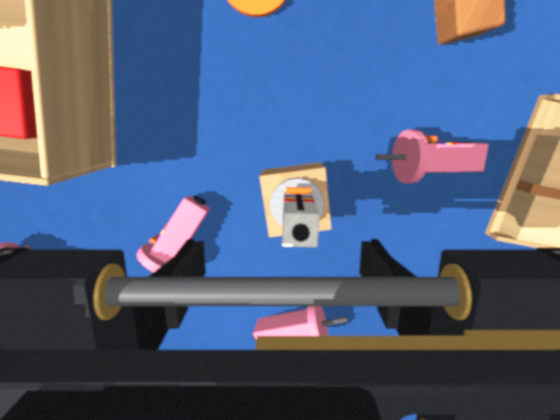

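Run:
```python
from h import *
d=dict(np.load("wrist2.npz")); f=d["frame"]
cv2.imwrite("pics/w2crop.png",cv2.resize(f[170:260,250:340][:,:,::-1],None,fx=6,fy=6,interpolation=cv2.INTER_CUBIC))
```

```text
(no output)
```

View pics/w2crop.png

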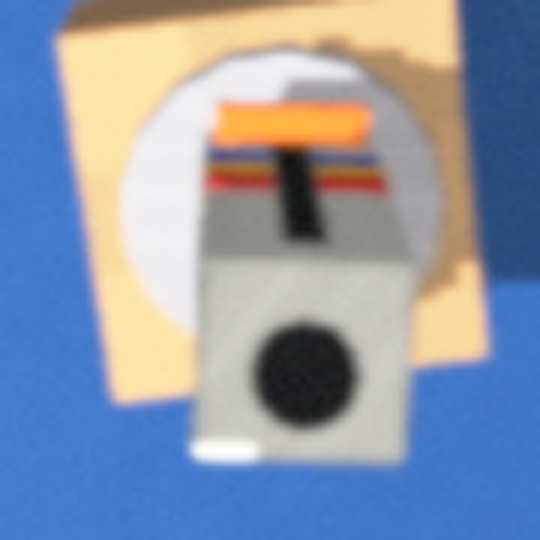

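Run:
```python
from h import *
d=dict(np.load("wrist2.npz"))
c=np.array([[203,253],[416,262],[407,464],[192,458]])/6+[250,170]-.43
W=ray(d,c,.104)*1000; print(W.round(1),W.mean(0).round(1))
for a,b in ((0,1),(3,2),(3,0),(2,1)):
    q=W[b]-W[a]; print(np.hypot(*q[:2]).round(1),np.degrees(np.arctan2(q[1],q[0])).round(1))
```

```text
[[455.8 299.5 104. ]
 [457.6 276.5 104. ]
 [434.1 273.9 104. ]
 [431.9 297.8 104. ]] [444.9 286.9 104. ]
23.1 -85.6
24.0 -84.7
24.0 4.0
23.6 6.3
```

Request:
step_arm(rows=[[[-0.2, 0, 0.9], [2, 5, 0], 87], [[-0.2, 0, 0.9], [2, 4, 0], 87], [[0, 0, 0], [0, 0, 0], 87]])

```text
time: 3.18
position: [0.4451, 0.2909, 0.149]
tool_rot: [-3.137, -0.146, -0.003]
ft_force: [-0.3, -0.4, -0.4]
grip_width: 0.996
```

```bash
python3 plan.py 444.8 286.9 81 5 6
```

```text
t3.18 p [445.1 290.9 149. ] xbear 5.3 tilt z [ 0.0021  0.0017 -1.    ] F [-0.34 -0.41 -0.4 ] T [-0.    0.08 -0.02] g 86.7 j [-0.93  0.12  0.32  1.86 -0.04  1.16 -2.07]
total [ -0.3  -4.  -68. ] turn [-0.09 -0.13  0.32]
[[-0.01, -0.02, 0.05], [-0.1, 0.7, 11.3]]
[[-0.01, -0.02, 0.05], [-0.1, 0.7, 11.3]]
[[-0.01, -0.02, 0.05], [-0.1, 0.7, 11.3]]
[[-0.01, -0.02, 0.05], [-0.1, 0.7, 11.3]]
[[-0.01, -0.02, 0.05], [-0.1, 0.7, 11.3]]
[[-0.01, -0.02, 0.05], [-0.1, 0.7, 11.3]]
```

Request:
step_arm(rows=[[[0, 0, 0.1], [0, 2, 8], 87], [[0, 0, 0.1], [0, 1, 10], 87], [[0, 0, 0.1], [0, 1, 10], 87], [[0, 0, 0], [0, 0.5, 10], 87], [[0, 0, 0], [0, 0, 10], 87], [[0, 0, 0], [0, 0, 8], 87], [[0, 0, 0], [0, 0, 4], 87], [[0, 0, 0], [0, 0, 0], 87]])

```text
time: 3.85
position: [0.4463, 0.2856, 0.0836]
tool_rot: [-3.136, -0.136, -0.005]
ft_force: [-1.1, -0.4, -0.8]
grip_width: 1.0
```

```bash
python3 plan.py 444.8 286.9 81 5 1
```

```text
t3.85 p [446.3 285.6  83.6] xbear 5.0 tilt z [ 0.0031  0.003  -1.    ] F [-1.09 -0.37 -0.8 ] T [-0.06  0.2   0.04] g 87.0 j [-0.91  0.19  0.32  1.93 -0.07  1.02 -2.04]
total [-1.5  1.3 -2.6] turn [-0.15 -0.19 -0.04]
[[-0.15, -0.19, -0.04], [-1.4, -1.4, 2.6]]
```

Request:
step_arm(rows=[[[-0.15, -0.2, 0], [-1.5, -1.2, 2], 60], [[0, 0, 0], [0, 0, 0], 40], [[0, 0, 0], [0, 0, 0], 30], [[0, 0, 0], [0, 0, 0], 26], [[0, 0, 0], [0, 0, 0], 20], [[0, 0, 0], [0, 0, 0], 15], [[0, 0, 0], [0, 0, 0], 15], [[0, 0, 0], [0, 0, 0], 15]], grip_force=25)

```text
time: 4.52
position: [0.4455, 0.288, 0.0828]
tool_rot: [-3.137, -0.137, -0.003]
ft_force: [-0.9, 0.3, 0.4]
grip_width: 0.477
```

```bash
python3 plan.py 444.8 286.9 81 5 1; python3 snap.py wrist3 scene3
```

```text
t4.52 p [445.5 288.   82.8] xbear 5.0 tilt z [ 0.0016  0.0016 -1.    ] F [-0.87  0.31  0.37] T [-0.06  0.15 -0.01] g 41.5 j [-0.91  0.19  0.32  1.93 -0.07  1.02 -2.05]
total [-0.7 -1.1 -1.8] turn [-0.08 -0.1   0.  ]
[[-0.08, -0.1, 0.0], [-0.8, 1.0, 1.8]]
```

View pics/wrist3.png

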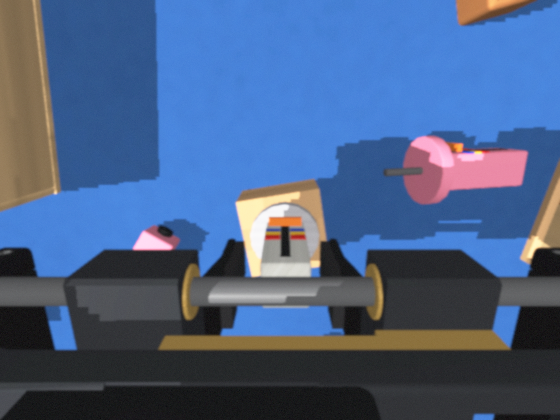

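View pics/scene3.png

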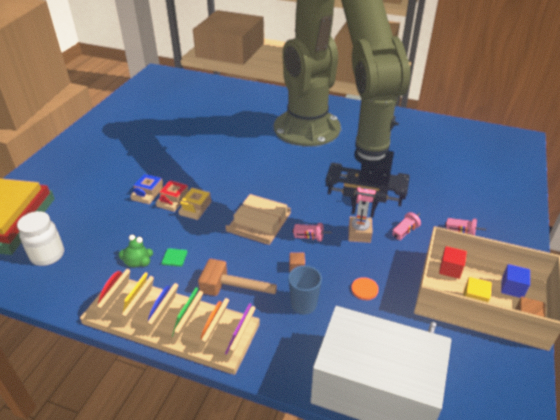

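The gauge is centred between the closing jaws at (285,250), with its scale facing the camera. I'll keep closing.

Request:
step_arm(rows=[[[0, 0, 0], [-0.7, 0.6, 1.8], 15], [[0, 0, 0], [0, 0, 0], 15], [[0, 0, 0], [0, 0, 0], 15], [[0, 0, 0], [0, 0, 0], 15], [[0, 0, 0], [0, 0, 0], 15], [[0, 0, 0], [0, 0, 0], 15]])

```text
time: 5.12
position: [0.4449, 0.2869, 0.0808]
tool_rot: [-3.137, -0.136, -0.003]
ft_force: [-0.1, -0.2, -0.5]
grip_width: 0.274
```

```bash
python3 plan.py 444.8 286.9 81 5 1
```

```text
t5.12 p [444.9 286.9  80.8] xbear 5.0 tilt z [ 0.0016  0.0015 -1.    ] F [-0.13 -0.21 -0.47] T [-0.03  0.13 -0.02] g 23.8 j [-0.91  0.19  0.32  1.94 -0.07  1.02 -2.05]
total [-0.1 -0.   0.2] turn [-0.08 -0.1  -0.03]
[[-0.08, -0.1, -0.03], [-0.1, 0.0, -0.2]]
```

Request:
step_arm(rows=[[[0, 0, 0], [0, 0, -3], 15], [[0, 0, 0], [0, 0, -6], 15], [[0, 0, 0], [0, 0, -10], 15], [[0, 0, 0], [0, 0, -10], 15], [[0, 0, 0], [0, 0, -12], 15], [[0, 0, 0], [0, 0, -12], 15], [[0, 0, 0], [0, 0, -12], 15], [[0, 0, 0], [0, 0, -6], 15], [[0, 0, 0], [0, 0, 0], 15]])

```text
time: 5.87
position: [0.4435, 0.2861, 0.1583]
tool_rot: [-3.139, -0.136, 0.001]
ft_force: [-0.4, 0.1, -1.3]
grip_width: 0.277
```

```bash
python3 plan.py 425 30 160 -3.5 14;  python3 snap.py wrist4
```

```text
t5.87 p [443.5 286.1 158.3] xbear 5.0 tilt z [-4.e-04  1.e-04 -1.e+00] F [-0.43  0.14 -1.31] T [-0.02  0.15  0.01] g 24.1 j [-0.93  0.11  0.32  1.86 -0.04  1.18 -2.07]
total [ -18.5 -256.1    1.7] turn [-0.01  0.02  8.47]
[[-0.0, 0.0, 0.6], [-2.9, 18.1, -0.1]]
[[-0.0, 0.0, 0.6], [-2.7, 18.1, -0.1]]
[[-0.0, 0.0, 0.6], [-2.5, 18.2, -0.1]]
[[-0.0, 0.0, 0.6], [-2.3, 18.2, -0.1]]
[[-0.0, 0.0, 0.6], [-2.1, 18.2, -0.1]]
[[-0.0, 0.0, 0.6], [-1.9, 18.2, -0.1]]
[[-0.0, 0.0, 0.6], [-1.7, 18.3, -0.1]]
[[-0.0, 0.0, 0.6], [-1.6, 18.3, -0.1]]
[[-0.0, 0.0, 0.6], [-1.4, 18.3, -0.1]]
[[-0.0, 0.0, 0.6], [-1.2, 18.3, -0.1]]
[[-0.0, 0.0, 0.6], [-1.0, 18.3, -0.1]]
[[-0.0, 0.0, 0.6], [-0.8, 18.3, -0.1]]
[[-0.0, 0.0, 0.6], [-0.6, 18.3, -0.1]]
[[-0.0, 0.0, 0.6], [-0.4, 18.3, -0.1]]
```

View pics/wrist4.png

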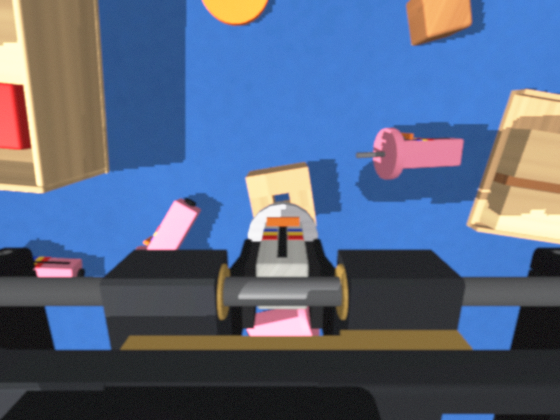

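The gauge is lifted clear of the block, whose hole now shows at (281,197). Next I'll carry it towards the tray.

Request:
step_arm(rows=[[[0, 0, 0.6], [-1, 8, 0], 15], [[0, 0, 0.6], [-2, 16, 0], 15], [[0, 0, 0.6], [-2, 22, 0], 15], [[0, 0, 0.6], [-2, 24, 0], 15], [[0, 0, 0.6], [-2, 24, 0], 15], [[0, 0, 0.6], [-2, 24, 0], 15], [[0, 0, 0.6], [-1, 24, 0], 15], [[0, 0, 0.6], [-1, 24, 0], 15], [[0, 0, 0.6], [-1, 24, 0], 15], [[0, 0, 0.6], [-1, 22, 0], 15], [[0, 0, 0.6], [-1, 16, 0], 15], [[0, 0, 0.6], [0, 8, 0], 15]])

```text
time: 6.92
position: [0.4218, 0.0247, 0.1491]
tool_rot: [3.133, -0.087, -0.027]
ft_force: [-0.1, -0.2, -2.5]
grip_width: 0.273
```

```bash
python3 plan.py 435 28 160 -3.5 3
```

```text
t6.92 p [421.8  24.7 149.1] xbear -3.2 tilt z [-0.0176 -0.0072 -0.9998] F [-0.06 -0.15 -2.47] T [-0.06  0.12  0.08] g 23.7 j [-0.7  -0.13  0.54  2.09  0.08  1.18 -1.82]
total [13.2  3.3 10.9] turn [0.47 0.98 0.33]
[[0.16, 0.33, 0.11], [4.3, -1.3, -3.7]]
[[0.16, 0.33, 0.11], [4.3, -1.3, -3.7]]
[[0.16, 0.33, 0.11], [4.3, -1.3, -3.7]]
```

Request:
step_arm(rows=[[[0.16, 0.35, 0.1], [4, -1, -4], 15], [[0.16, 0.35, 0.1], [4, -1, -4], 15], [[0.1, 0.3, 0.1], [4, 0, -3], 15], [[0, 0, 0], [0, 0, 0], 15]])

```text
time: 7.25
position: [0.4343, 0.0254, 0.1603]
tool_rot: [-3.139, 0.102, -0.002]
ft_force: [0.4, -0.2, -1.6]
grip_width: 0.274
```

```bash
python3 plan.py 435 28 160 -3.5 3; python3 snap.py wrist5
```

```text
t7.25 p [434.3  25.4 160.3] xbear -3.7 tilt z [ 0.001   0.0011 -1.    ] F [ 0.45 -0.21 -1.58] T [-0.04  0.12 -0.01] g 23.8 j [-0.7  -0.13  0.54  2.06  0.07  1.19 -1.82]
total [ 0.7  2.6 -0.3] turn [-0.07 -0.05 -0.2 ]
[[-0.02, -0.02, -0.07], [0.2, -0.9, 0.1]]
[[-0.02, -0.02, -0.07], [0.2, -0.9, 0.1]]
[[-0.02, -0.02, -0.07], [0.2, -0.9, 0.1]]
```

View pics/wrist5.png

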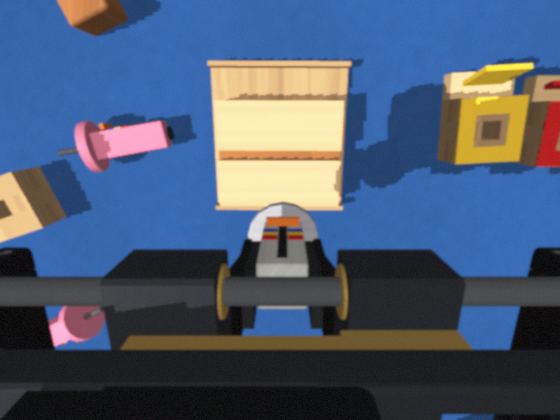

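```bash
python3 - <<'E'
from h import *
np.set_printoptions(precision=1,suppress=True)
d=dict(np.load("wrist5.npz")); f=d["frame"]; Z=cloud(d)[...,2]
print("cam",-d["R"].T@d["t"], "view",d["R"][2])
hsv=cv2.cvtColor(f,cv2.COLOR_RGB2HSV).astype(int)
for u in (230,255,282,310,335):
    print(u,[(v,hsv[v,u,1],hsv[v,u,2],round(Z[v,u]*1000)) for v in range(147,163)])
    r=[v for v in range(140,170) if hsv[v,u,1]>125]
    a,b=r[0]-.5,r[-1]+.5
    print(" edges",a,b,ray(d,[[u,a],[u,b]],.032)[:,:2]*1000)
# outer corners of tray at z .018 : rim
c=np.array([[208,62],[351,62],[343,209],[217,209]]); print(ray(d,c,.018)*1000)
# strips outer edges z .032
c=np.array([[215,98],[346,98]]); print(ray(d,c,.032)*1000)
P=cloud(d)
for u in (255,310): print([(v,round(Z[v,u]*1000)) for v in list(range(58,72))+list(range(92,104))+list(range(200,214))])
E
python3 - <<'E'
import cv2
f=cv2.imread("pics/wrist5.png"); cv2.imwrite("pics/w5c.png",cv2.resize(f[50:260,195:365],None,fx=4,fy=4,interpolation=cv2.INTER_CUBIC)[:600*2])
cv2.imwrite("pics/w5c.png",cv2.resize(f[55:220,195:365],None,fx=3.5,fy=3.5,interpolation=cv2.INTER_CUBIC))
E
```

```text
cam [0.5 0.  0.3] view [-0.3  0.  -1. ]
230 [(147, np.int64(80), np.int64(251), 31), (148, np.int64(82), np.int64(250), 33), (149, np.int64(90), np.int64(248), 32), (150, np.int64(113), np.int64(242), 33), (151, np.int64(140), np.int64(232), 26), (152, np.int64(149), np.int64(227), 24), (153, np.int64(151), np.int64(226), 25), (154, np.int64(152), np.int64(226), 25), (155, np.int64(156), np.int64(223), 25), (156, np.int64(153), np.int64(212), 25), (157, np.int64(154), np.int64(174), 25), (158, np.int64(143), np.int64(153), 25), (159, np.int64(124), np.int64(166), 26), (160, np.int64(105), np.int64(219), 31), (161, np.int64(87), np.int64(248), 32), (162, np.int64(74), np.int64(253), 33)]
 edges 150.5 158.5 [[483.7  69.1]
 [476.7  69.9]]
255 [(147, np.int64(78), np.int64(251), 31), (148, np.int64(83), np.int64(250), 33), (149, np.int64(86), np.int64(249), 315), (150, np.int64(106), np.int64(244), 32), (151, np.int64(130), np.int64(233), 24), (152, np.int64(146), np.int64(225), 26), (153, np.int64(152), np.int64(222), 26), (154, np.int64(153), np.int64(224), 24), (155, np.int64(150), np
[... 2698 characters left out ...]
(68, 7), (69, 6), (70, 5), (71, 8), (92, 6), (93, 6), (94, 6), (95, 5), (96, 6), (97, 6), (98, 6), (99, 6), (100, 6), (101, 32), (102, 32), (103, 33), (200, 32), (201, 33), (202, 33), (203, 32), (204, 32), (205, 31), (206, 18), (207, 17), (208, 19), (209, 17), (210, 1), (211, 0), (212, 0), (213, 0)]
[(58, 1), (59, 1), (60, 1), (61, 20), (62, 19), (63, 18), (64, 19), (65, 17), (66, 16), (67, 10), (68, 9), (69, 8), (70, 8), (71, 7), (92, 6), (93, 5), (94, 7), (95, 5), (96, 6), (97, 5), (98, 7), (99, 7), (100, 5), (101, 33), (102, 33), (103, 32), (200, 32), (201, 32), (202, 32), (203, 31), (204, 32), (205, 32), (206, 18), (207, 17), (208, 19), (209, 19), (210, -1), (211, 0), (212, 0), (213, 0)]
```

View pics/w5c.png

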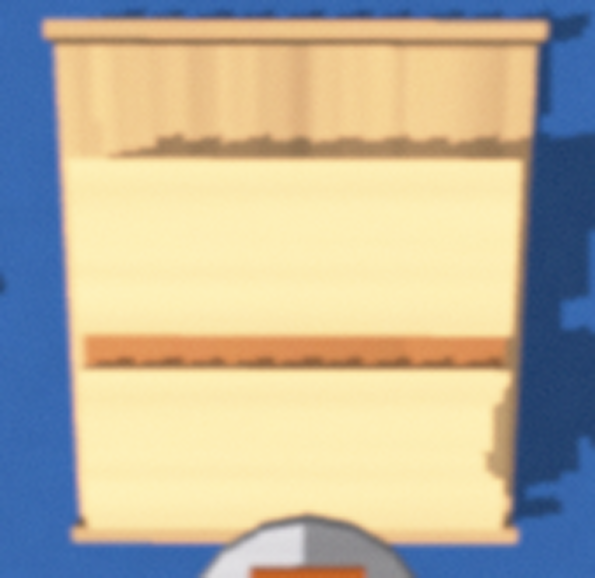

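The groove shows at rows 150.5–160 with its floor about 7 mm down. That puts its centre line near (476.8, 25), tray x ≈ −12, which fits the given range. I'll move above it.

```bash
python3 plan.py 476.8 25 125 -4 7
```

```text
t7.30 p [433.9  25.7 160. ] xbear -3.7 tilt z [ 1.e-04  1.e-03 -1.e+00] F [-0.36  0.56 -2.26] T [0.   0.15 0.02] g 24.1 j [-0.7  -0.13  0.54  2.06  0.07  1.19 -1.82]
total [ 42.9  -0.7 -35. ] turn [-0.06 -0.    0.33]
[[-0.01, -0.0, 0.05], [6.1, -0.3, 5.0]]
[[-0.01, -0.0, 0.05], [6.1, -0.3, 5.0]]
[[-0.01, -0.0, 0.05], [6.1, -0.3, 5.0]]
[[-0.01, -0.0, 0.05], [6.1, -0.3, 5.0]]
[[-0.01, -0.0, 0.05], [6.1, -0.3, 5.0]]
[[-0.01, -0.0, 0.05], [6.1, -0.3, 5.0]]
[[-0.01, -0.0, 0.05], [6.1, -0.3, 5.0]]
```

Request:
step_arm(rows=[[[0, 0, 0.1], [5, 0, 3], 15], [[0, 0, 0.1], [7, 0, 5], 15], [[0, 0, 0.1], [8, -0.5, 6], 15], [[0, 0, 0], [8, -0.5, 6], 15], [[0, 0, 0], [7, -0.5, 6], 15], [[0, 0, 0], [5, -0.5, 4], 15], [[0, 0, 0], [2, 0, 2], 15], [[0, 0, 0], [0, 0, 0], 15], [[0, 0, 0], [0, 0, 0], 15]])

```text
time: 8.05
position: [0.4806, 0.0299, 0.123]
tool_rot: [3.138, -0.093, -0.003]
ft_force: [1.0, 0.2, -3.0]
grip_width: 0.273
```

```bash
python3 plan.py 476.8 25 108 -4 3; python3 snap.py wrist6
```

```text
t8.05 p [480.6  29.9 123. ] xbear -3.4 tilt z [-0.0017 -0.0024 -1.    ] F [ 0.96  0.16 -2.96] T [-0.02  0.18 -0.04] g 23.8 j [-0.69  0.04  0.58  2.01 -0.02  1.1  -1.72]
total [ -3.8  -4.9 -15. ] turn [0.15 0.09 0.59]
[[0.05, 0.03, 0.2], [-1.2, 1.7, 5.0]]
[[0.05, 0.03, 0.2], [-1.2, 1.7, 5.0]]
[[0.05, 0.03, 0.2], [-1.2, 1.7, 5.0]]
```

View pics/wrist6.png

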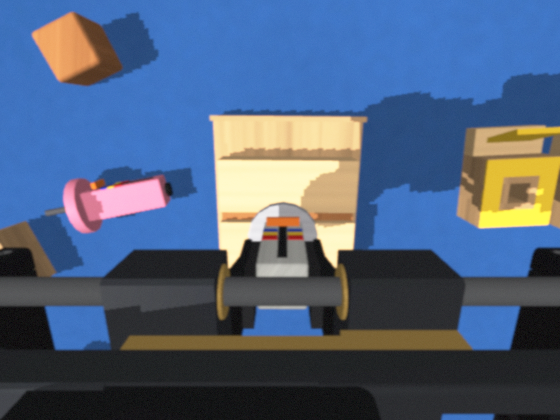

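Run:
```python
from h import *
np.set_printoptions(precision=1,suppress=True)
d=dict(np.load("wrist6.npz")); f=d["frame"]
hsv=cv2.cvtColor(f,cv2.COLOR_RGB2HSV).astype(int); Z=cloud(d)[...,2]
for u in (228,238,322,335,345):
    print(u,[(v,int(hsv[v,u,1]),round(Z[v,u]*1000)) for v in range(208,226)])
    z=Z[205:228,u]; r=205+np.where(z<.0285)[0]
    print(ray(d,[[u,r[0]-.5],[u,r[-1]+.5]],.032)[:,:2]*1000)
```

```text
228 [(208, 62, 32), (209, 65, 32), (210, 64, 32), (211, 80, 32), (212, 112, 25), (213, 140, 25), (214, 145, 26), (215, 147, 25), (216, 145, 23), (217, 149, 24), (218, 149, 26), (219, 135, 25), (220, 113, 26), (221, 102, 30), (222, 96, 32), (223, 71, 32), (224, 54, 32), (225, 54, 32)]
[[484.5  74. ]
 [476.8  74.8]]
238 [(208, 63, 32), (209, 64, 32), (210, 65, 33), (211, 79, 33), (212, 112, 25), (213, 136, 25), (214, 147, 25), (215, 147, 25), (216, 147, 24), (217, 149, 24), (218, 147, 24), (219, 136, 24), (220, 111, 27), (221, 102, 28), (222, 96, 31), (223, 71, 33), (224, 57, 32), (225, 54, 32)]
[[484.   65.9]
 [475.5  66.7]]
322 [(208, 102, 32), (209, 100, 31), (210, 102, 32), (211, 107, 32), (212, 116, 32), (213, 134, 25), (214, 147, 25), (215, 152, 25), (216, 148, 24), (217, 147, 24), (218, 146, 25), (219, 140, 24), (220, 123, 25), (221, 107, 28), (222, 101, 30), (223, 99, 31), (224, 100, 31), (225, 95, 33)]
[[479.   -2.1]
 [471.3  -1.9]]
335 [(208, 100, 33), (209, 100, 32), (210, 101, 277), (211, 100, 32), (212, 107, 31), (213, 131, 24), (214, 146, 24), (215, 148, 24), (216, 150, 23), (217, 149, 24), (218, 148, 26), (219, 141, 25), (220, 124, 26), (221, 107, 28), (222, 101, 30), (223, 100, 31), (224, 102, 32), (225, 92, 32)]
[[478.3 -12.7]
 [470.6 -12.6]]
345 [(208, 100, 31), (209, 100, 33), (210, 100, 33), (211, 101, 32), (212, 110, 31), (213, 130, 24), (214, 149, 25), (215, 154, 25), (216, 150, 24), (217, 154, 25), (218, 148, 25), (219, 146, 26), (220, 128, 25), (221, 109, 27), (222, 104, 30), (223, 99, 31), (224, 81, 32), (225, 62, 32)]
[[477.8 -20.8]
 [470.1 -20.7]]
```

Request:
step_arm(rows=[[[0, 0, 0.2], [-1.5, 2, 3], 15], [[0, 0, 0.2], [-1.5, 2, 4], 15], [[0, 0, 0.2], [0, 0, 3], 15], [[0, 0, 0], [0, 0, 0], 15], [[0, 0, 0], [0, 0, 0], 15]])

```text
time: 8.52
position: [0.4764, 0.0258, 0.1129]
tool_rot: [3.139, -0.112, -0.001]
ft_force: [-0.3, 0.2, -2.1]
grip_width: 0.274
```

```bash
python3 plan.py 477 25 108 -4 1
```

```text
t8.52 p [476.4  25.8 112.9] xbear -4.1 tilt z [-6.e-04 -4.e-04 -1.e+00] F [-0.29  0.16 -2.07] T [ 0.    0.16 -0.02] g 23.8 j [-0.68  0.04  0.59  2.03 -0.03  1.08 -1.72]
total [ 0.6 -0.8 -4.9] turn [ 0.03  0.03 -0.07]
[[0.03, 0.03, -0.07], [0.7, 0.8, 4.9]]
```

Request:
step_arm(rows=[[[0, 0, 0], [0.6, 0.5, 2.5], 15], [[0, 0, 0], [0, 0, 2.5], 15], [[0, 0, 0], [0, 0, 1.5], 15], [[0, 0, 0], [0, 0, 0], 15], [[0, 0, 0], [0, 0, 0], 15]])

```text
time: 8.93
position: [0.4771, 0.0253, 0.106]
tool_rot: [-3.139, 0.112, -0.0]
ft_force: [0.6, 0.1, -2.5]
grip_width: 0.273
```

```bash
python3 plan.py 477 25 102 -4 1;python3 plan.py|cut -c1-120
```

```text
t8.93 p [477.1  25.3 106. ] xbear -4.1 tilt z [ 2.e-04  2.e-04 -1.e+00] F [ 0.57  0.1  -2.48] T [-0.08  0.17 -0.03] g 23.7 j [-0.68  0.05  0.59  2.04 -0.03  1.06 -1.71]
total [-0.1 -0.3 -4. ] turn [-0.01 -0.01 -0.07]
[[-0.01, -0.01, -0.07], [-0.1, 0.3, 4.0]]
t8.93 p [477.1  25.3 106. ] xbear -4.1 tilt z [ 2.e-04  2.e-04 -1.e+00] F [ 0.57  0.1  -2.48] T [-0.08  0.17 -0.03] g 23
```

Request:
step_arm(rows=[[[0, 0, 0], [0, 0, 1.5], 15], [[0, 0, 0], [0, 0, 1.5], 15], [[0, 0, 0], [0, 0, 1], 15], [[0, 0, 0], [0, 0, 0], 15], [[0, 0, 0], [0, 0, 0], 15]])

```text
time: 9.35
position: [0.4773, 0.0255, 0.1016]
tool_rot: [-3.14, 0.111, -0.001]
ft_force: [0.7, -0.0, -2.0]
grip_width: 0.276
```

```bash
for i in 1 2; do python3 plan.py|cut -c1-150; python3 snap.py wrist7;done
```

```text
t9.35 p [477.3  25.5 101.6] xbear -4.1 tilt z [ 3.e-04  0.e+00 -1.e+00] F [ 0.72 -0.02 -2.  ] T [ 0.    0.1  -0.03] g 24.0 j [-0.68  0.06  0.59  2.04 
t9.40 p [477.3  25.4 101.6] xbear -4.1 tilt z [ 3.e-04  0.e+00 -1.e+00] F [-0.17  0.37 -2.35] T [ 0.02  0.17 -0.05] g 24.0 j [-0.68  0.06  0.59  2.04
```

View pics/wrist7.png

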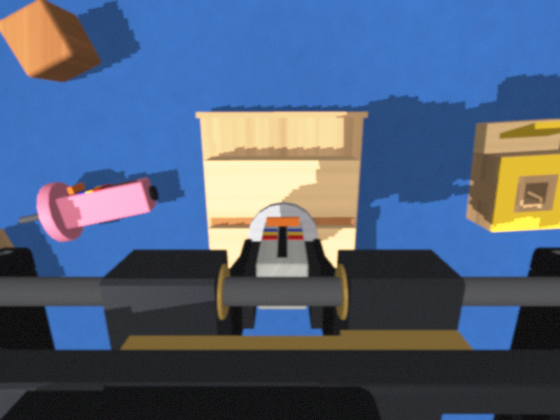

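No contact force at 3.2 mm below strip-top level (Fz ≈ −2.2 N, just the gauge's weight), so the pin is in the groove. I'll go on gently.

Request:
step_arm(rows=[[[0, 0, 0], [0, 0, 1], 15], [[0, 0, 0], [0, 0, 0.5], 15], [[0, 0, 0], [0, 0, 0], 15], [[0, 0, 0], [0, 0, 0], 15]])

```text
time: 9.78
position: [0.4775, 0.0255, 0.1002]
tool_rot: [-3.139, 0.111, -0.001]
ft_force: [1.0, 0.6, -2.1]
grip_width: 0.269
```

Request:
step_arm(rows=[[[0, 0, 0], [0, 0, 1.5], 15], [[0, 0, 0], [0, 0, 1.5], 15], [[0, 0, 0], [0, 0, 1], 15], [[0, 0, 0], [0, 0, 0], 15], [[0, 0, 0], [0, 0, 0], 15]])

```text
time: 10.2
position: [0.4779, 0.0255, 0.0964]
tool_rot: [-3.139, 0.111, -0.002]
ft_force: [-1.5, -0.5, -0.6]
grip_width: 0.276
```

Request:
step_arm(rows=[[[0, 0, 0], [-0.6, 0, 2], 15], [[0, 0, 0], [0, 0, 2], 15], [[0, 0, 0], [0, 0, 2], 15], [[0, 0, 0], [0, 0, 2], 15], [[0, 0, 0], [0, 0, 1], 15], [[0, 0, 0], [0, 0, 0], 15], [[0, 0, 0], [0, 0, 0], 15]])

```text
time: 10.78
position: [0.4778, 0.0255, 0.0875]
tool_rot: [-3.139, 0.111, -0.004]
ft_force: [-0.9, -0.3, 1.1]
grip_width: 0.271
```

```bash
python3 plan.py|cut -c1-150
```

```text
t10.78 p [477.8  25.5  87.5] xbear -4.1 tilt z [ 2.3e-03  9.0e-04 -1.0e+00] F [-0.92 -0.34  1.15] T [-0.05  0.38 -0.01] g 23.6 j [-0.67  0.08  0.59  2
```

Request:
step_arm(rows=[[[0, -0.05, 0], [-0.3, 0, 1.5], 15], [[0, -0.05, 0], [0, 0, 1.5], 15], [[0, 0, 0], [0, 0, 1.5], 15], [[0, 0, 0], [0, 0, 1.5], 15], [[0, 0, 0], [0, 0, 1], 15], [[0, 0, 0], [0, 0, 0], 15], [[0, 0, 0], [0, 0, 0], 15]])

```text
time: 11.37
position: [0.478, 0.0254, 0.0803]
tool_rot: [-3.138, 0.111, -0.002]
ft_force: [-0.5, -0.7, 1.9]
grip_width: 0.275
```

```bash
python3 plan.py|cut -c1-150; python3 snap.py wrist8;python3 plan.py|cut -c1-150
```

```text
t11.37 p [478.   25.4  80.3] xbear -4.1 tilt z [ 0.0011  0.0011 -1.    ] F [-0.48 -0.73  1.93] T [-0.14  0.44  0.05] g 23.9 j [-0.67  0.09  0.59  2.06
t11.42 p [477.9  25.4  80.3] xbear -4.1 tilt z [ 0.001   0.0011 -1.    ] F [-1.54 -0.33  2.29] T [-0.11  0.52 -0.02] g 24.0 j [-0.67  0.09  0.59  2.06
```

View pics/wrist8.png

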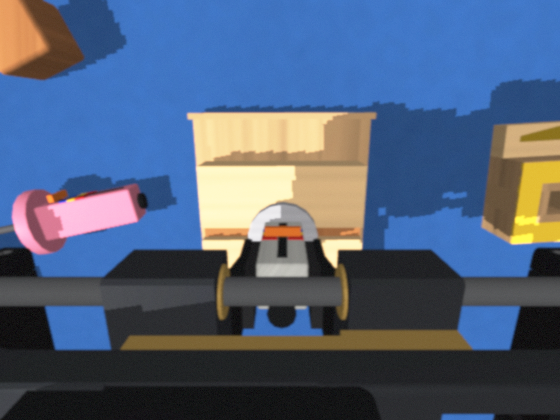

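The pointer has risen to (283,230) and the cap is up. The last 1–1.5 mm goes in small steps.

Request:
step_arm(rows=[[[0, 0, 0], [-0.2, 0, 0.5], 15], [[0, 0, 0], [0, 0, 0.5], 15], [[0, 0, 0], [0, 0, 0], 15], [[0, 0, 0], [0, 0, 0], 15]])

```text
time: 11.75
position: [0.4779, 0.0254, 0.0795]
tool_rot: [-3.138, 0.111, -0.002]
ft_force: [-0.8, 0.0, 1.6]
grip_width: 0.273
```

Request:
step_arm(rows=[[[0, 0, 0], [0, 0, 0.4], 15], [[0, 0, 0], [0, 0, 0.2], 15], [[0, 0, 0], [0, 0, 0], 15]])

```text
time: 12.0
position: [0.4779, 0.0254, 0.0789]
tool_rot: [-3.138, 0.111, -0.002]
ft_force: [-1.0, -0.3, 2.7]
grip_width: 0.275
```

Request:
step_arm(rows=[[[0, 0, 0], [0, 0, 0.4], 15], [[0, 0, 0], [0, 0, 0.2], 15], [[0, 0, 0], [0, 0, 0], 15]])

```text
time: 12.25
position: [0.4779, 0.0254, 0.0788]
tool_rot: [-3.138, 0.111, -0.002]
ft_force: [-1.6, -0.0, 1.7]
grip_width: 0.277
```

Request:
step_arm(rows=[[[0, 0, 0], [0, 0, 0.3], 15], [[0, 0, 0], [0, 0, 0], 15], [[0, 0, 0], [0, 0, 0], 15]])

```text
time: 12.5
position: [0.478, 0.0254, 0.0788]
tool_rot: [-3.138, 0.112, -0.002]
ft_force: [-0.7, -0.2, 2.8]
grip_width: 0.28
```

The position has stalled at 78.8 mm, the expected flat height. Targets are taken from the measured pose, so I need a sustained small push.

Request:
step_arm(rows=[[[0, 0, 0], [0, 0, 0.8], 15], [[0, 0, 0], [0, 0, 0.8], 15]])

```text
time: 12.67
position: [0.4781, 0.0253, 0.0787]
tool_rot: [-3.137, 0.112, -0.001]
ft_force: [-4.7, 0.1, 11.7]
grip_width: 0.276
```

Request:
step_arm(rows=[[[0, 0, 0], [0, 0, 1.2], 15], [[0, 0, 0], [0, 0, 1.2], 15], [[0, 0, 0], [0, 0, 1.2], 15]])

```text
time: 12.92
position: [0.4782, 0.0252, 0.0787]
tool_rot: [-3.135, 0.112, 0.002]
ft_force: [-6.9, -0.7, 13.9]
grip_width: 0.273
```

Request:
step_arm(rows=[[[0, 0, 0], [-0.3, 0, 0.8], 15], [[0, 0, 0], [-0.3, 0, 0.8], 15], [[0, 0, 0], [-0.3, 0, 0.8], 15], [[0, 0, 0], [-0.3, 0, 0.8], 15], [[0, 0, 0], [-0.3, 0, 0.8], 15], [[0, 0, 0], [-0.3, 0, 0.8], 15], [[0, 0, 0], [-0.3, 0, 0.8], 15]])

```text
time: 13.5
position: [0.478, 0.0251, 0.0786]
tool_rot: [-3.133, 0.112, -0.0]
ft_force: [-3.9, -1.2, 9.6]
grip_width: 0.275
```

```bash
python3 plan.py|cut -c1-150; python3 snap.py wrist9 scene9;python3 plan.py|cut -c1-150
python3 - <<'E'
import cv2
f=cv2.imread("pics/wrist9.png"); cv2.imwrite("pics/w9c.png",cv2.resize(f[190:320,230:335],None,fx=4.5,fy=4.5,interpolation=cv2.INTER_CUBIC))
E
```

```text
t13.50 p [478.   25.1  78.6] xbear -4.1 tilt z [ 5.0e-04  6.7e-03 -1.0e+00] F [-3.86 -1.24  9.64] T [-0.23  1.01  0.04] g 23.9 j [-0.67  0.1   0.59  2
t13.60 p [478.   25.1  78.6] xbear -4.1 tilt z [ 5.0e-04  6.7e-03 -1.0e+00] F [-3.85 -1.11 10.76] T [-0.28  1.01  0.06] g 23.6 j [-0.67  0.1   0.59  2
```

View pics/w9c.png

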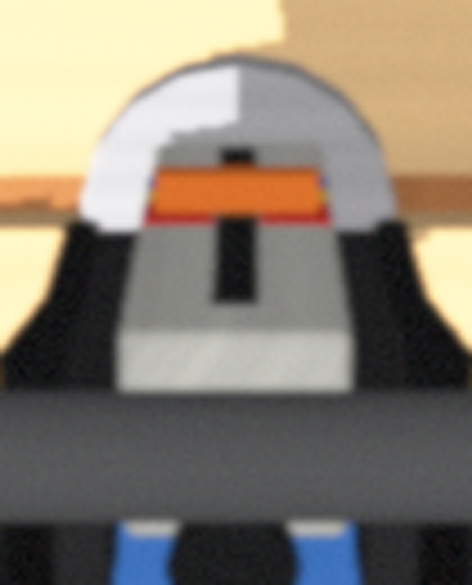

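The foot is flat (foot load about 9 N for 0.6 s or more). The pointer at crop (238,193) sits over the upper, red part of the scale. I'll lift out slowly and straight up.

Request:
step_arm(rows=[[[0, 0, 0], [0, 0, 0], 15], [[0, 0, 0], [0, 0, -1], 15], [[0, 0, 0], [0, 0, -2], 15], [[0, 0, 0], [0, 0, -3], 15], [[0, 0, 0], [0, 0, -4], 15], [[0, 0, 0], [0, 0, -5], 15], [[0, 0, 0], [0, 0, -6], 15], [[0, 0, 0], [0, 0, -8], 15], [[0, 0, 0], [0, 0, -10], 15], [[0, 0, 0], [0, 0, -12], 15], [[0, 0, 0], [0, 0, -12], 15], [[0, 0, 0], [0, 0, -8], 15]])

```text
time: 14.6
position: [0.4758, 0.0244, 0.1527]
tool_rot: [-3.135, 0.112, 0.005]
ft_force: [0.4, 1.0, -2.3]
grip_width: 0.276
```

```bash
python3 snap.py wrist10 scene10 top10
python3 plan.py
python3 - <<'E'
import cv2
f=cv2.imread("pics/wrist10.png"); a=cv2.resize(f[180:320,230:335],None,fx=4,fy=4,interpolation=cv2.INTER_CUBIC); cv2.imwrite("pics/w10c.png",a)
from h import *
d=dict(np.load("scene10.npz")); u,v=proj(d,[.478,.025,.12])[0].astype(int); print(u,v)
f=cv2.imread("pics/scene10.png"); cv2.imwrite("pics/s10c.png",cv2.resize(f[v-35:v+35,u-40:u+40],None,fx=8,fy=8,interpolation=cv2.INTER_CUBIC))
E
```

```text
t14.75 p [476.   24.6 151.9] xbear -4.1 tilt z [-0.0027  0.0051 -1.    ] F [-0.21  0.35 -3.61] T [0.01 0.17 0.01] g 23.9 j [-0.68 -0.01  0.59  1.99 -0.    1.16 -1.74]
258 183
```

View pics/w10c.png

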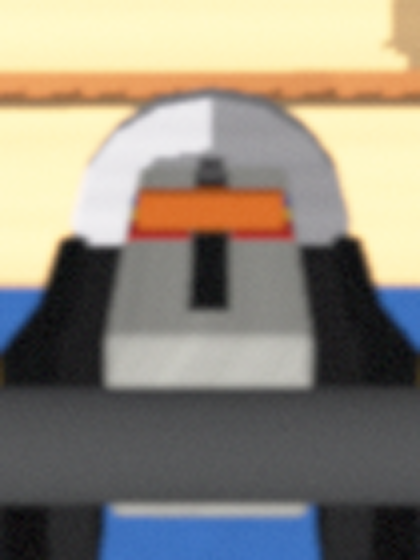

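View pics/s10c.png

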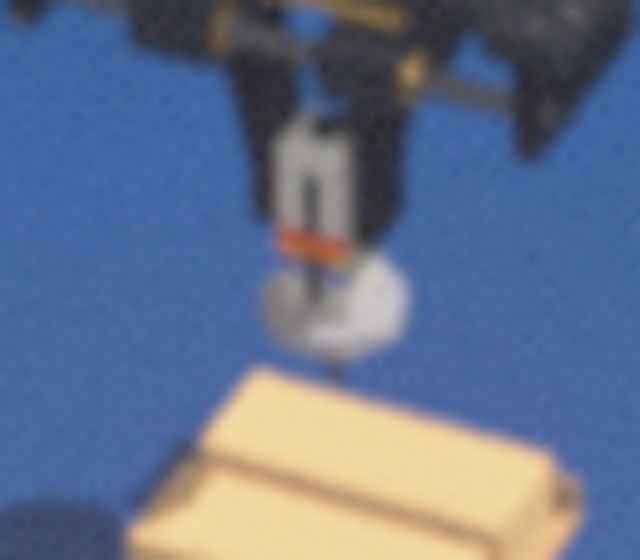

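Run:
```python
from h import *
# tool pose const in camera; use plane x_tool=0.018 through TCP; derive from known TCP
tc={"wrist4":([.4435,.2861,.1583],5.0),"wrist6":([.4806,.0299,.123],-3.4),"wrist9":([.478,.0251,.0786],-4.1),"wrist10":([.476,.0246,.1519],-4.1)}
for n,(p,y) in tc.items():
    d=dict(np.load(n+".npz")); h=cv2.cvtColor(d["frame"],cv2.COLOR_RGB2HSV).astype(int)
    m=np.zeros(h.shape[:2],bool); m[200:260,262:304]=(h[200:260,262:304,0]>=5)&(h[200:260,262:304,0]<=16)&(h[200:260,262:304,1]>185)&(h[200:260,262:304,2]>130)
    m=big(m); v,u=np.where(m); 
    ok=np.abs(u-282.5)<9; r0,r1=v[ok].min(),v[ok].max()
    a=np.radians(y); nx=np.array([np.cos(a),np.sin(a),0]); p=np.array(p)
    c=-d["R"].T@d["t"]
    out=[]
    for vv in (r0-.5,(r0+r1)/2,r1+.5):
        for off in (.012,.018):
            r=d["R"].T@np.linalg.inv(d["K"])@[282.5,vv,1]; s=((p+off*nx-c)@nx)/(r@nx); q=c+s*r; out.append(((q[2]-p[2]+.0467)*1000).round(1))
    print(n,m.sum(),r0,r1,u.min(),u.max(),"height above foot (12,18mm plane) top/mid/bottom-of-image",out)
```

```text
wrist4 210 218 226 268 297 height above foot (12,18mm plane) top/mid/bottom-of-image [np.float64(4.0), np.float64(22.4), np.float64(13.1), np.float64(30.6), np.float64(21.5), np.float64(38.2)]
wrist6 210 218 226 268 297 height above foot (12,18mm plane) top/mid/bottom-of-image [np.float64(4.3), np.float64(22.6), np.float64(13.3), np.float64(30.8), np.float64(21.6), np.float64(38.3)]
wrist9 354 227 237 264 301 height above foot (12,18mm plane) top/mid/bottom-of-image [np.float64(21.7), np.float64(38.5), np.float64(31.1), np.float64(47.0), np.float64(39.6), np.float64(54.6)]
wrist10 357 227 237 264 301 height above foot (12,18mm plane) top/mid/bottom-of-image [np.float64(23.3), np.float64(39.8), np.float64(32.5), np.float64(48.2), np.float64(40.9), np.float64(55.8)]
```

Three cues agree. First contact at TCP ≈97.6 against 78.7 mm flat gives about 19 mm of pin travel. The range image shows a 7 mm deep groove, which also means 19 mm. The pointer has moved up about 17–18 mm in the wrist view. That is the red band, so I'll go to the red bay.

```bash
python3 plan.py 440 -229 160 -4 12
```

```text
t14.75 p [476.   24.6 151.9] xbear -4.1 tilt z [-0.0027  0.0051 -1.    ] F [-0.21  0.35 -3.61] T [0.01 0.17 0.01] g 23.9 j [-0.68 -0.01  0.59  1.99 -0.    1.16 -1.74]
total [ -36.  -253.6    8.1] turn [-0.28  0.18 -0.09]
[[-0.02, 0.01, -0.01], [-1.5, 21.3, -0.8]]
[[-0.02, 0.01, -0.01], [-1.5, 21.3, -0.8]]
[[-0.02, 0.01, -0.01], [-1.5, 21.3, -0.8]]
[[-0.02, 0.01, -0.01], [-1.5, 21.3, -0.8]]
[[-0.02, 0.01, -0.01], [-1.5, 21.3, -0.7]]
[[-0.02, 0.01, -0.01], [-1.5, 21.3, -0.7]]
[[-0.02, 0.01, -0.01], [-1.5, 21.3, -0.7]]
[[-0.02, 0.01, -0.01], [-1.5, 21.3, -0.7]]
[[-0.02, 0.01, -0.01], [-1.5, 21.3, -0.7]]
[[-0.02, 0.01, -0.01], [-1.5, 21.3, -0.7]]
[[-0.02, 0.01, -0.01], [-1.5, 21.3, -0.7]]
[[-0.02, 0.01, -0.01], [-1.5, 21.3, -0.7]]
```

Request:
step_arm(rows=[[[0, 0, 0], [-1, 8, -2], 15], [[0, 0, 0], [-2, 16, -2], 15], [[0, 0, 0], [-2, 22, -2], 15], [[0, 0, 0], [-2, 24, -2], 15], [[0, 0, 0], [-2, 24, -2], 15], [[0, 0, 0], [-2, 24, -2], 15], [[0, 0, 0], [-2, 24, -2], 15], [[0, 0, 0], [-2, 24, -1], 15], [[0, 0, 0], [-2, 22, -1], 15], [[0, 0, 0], [-1, 18, -1], 15], [[0, 0, 0], [-1, 12, -1], 15], [[0, 0, 0], [0, 4, 0], 15]])

```text
time: 15.75
position: [0.43, -0.2098, 0.1624]
tool_rot: [-3.138, 0.11, 0.03]
ft_force: [0.4, -0.3, -2.2]
grip_width: 0.272
```

```bash
python3 plan.py 440 -229 155 -4 3
```

```text
t15.75 p [ 430.  -209.8  162.4] xbear -4.0 tilt z [-0.0188  0.0025 -0.9998] F [ 0.43 -0.31 -2.17] T [-0.05  0.15  0.02] g 23.7 j [-0.45 -0.01  0.85  1.96  0.01  1.2  -1.24]
total [ 10.  -19.2  -7.4] turn [-0.07  1.09 -0.  ]
[[-0.02, 0.36, -0.0], [3.8, 6.1, 2.4]]
[[-0.02, 0.36, -0.0], [3.8, 6.1, 2.4]]
[[-0.02, 0.36, -0.0], [3.8, 6.1, 2.5]]
```

Request:
step_arm(rows=[[[0, 0.4, 0], [3, 6, 2], 15], [[0, 0.4, 0], [3, 6, 2], 15], [[0, 0.3, 0], [3, 5, 2], 15], [[0, 0, 0], [0, 0, 0], 15], [[0, 0, 0], [0, 0, 0], 15]])

```text
time: 16.17
position: [0.437, -0.2284, 0.1538]
tool_rot: [-3.138, 0.11, 0.002]
ft_force: [-0.1, 0.4, -3.0]
grip_width: 0.271
```

```bash
python3 plan.py 440 -229 155 -4 1; python3 snap.py wrist11
```

```text
t16.17 p [ 437.  -228.4  153.8] xbear -4.0 tilt z [-0.0012  0.0019 -1.    ] F [-0.11  0.44 -3.02] T [-0.02  0.19 -0.02] g 23.6 j [-0.42  0.03  0.88  1.96 -0.03  1.17 -1.17]
total [ 3.  -0.6  1.2] turn [-0.1   0.08 -0.03]
[[-0.1, 0.08, -0.03], [3.0, 0.4, -1.3]]
```

View pics/wrist11.png

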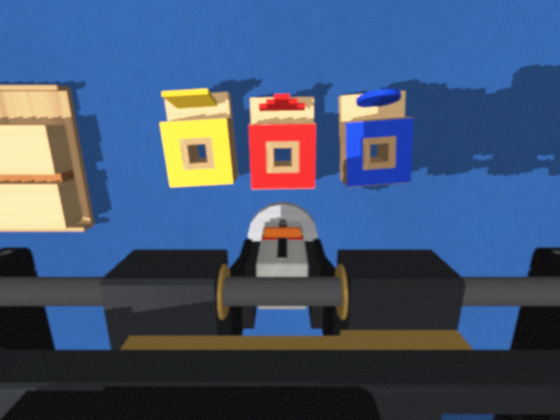

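Run:
```python
from h import *; from m import rect
d=dict(np.load("wrist11.npz")); h=cv2.cvtColor(d["frame"],cv2.COLOR_RGB2HSV).astype(int); Z=cloud(d)[...,2]
m=np.zeros(Z.shape,bool); m[118:195,240:325]=1
r=m&((h[...,0]<5)|(h[...,0]>174))&(h[...,1]>170)&(Z<.045); r=big(r)
print("top",rect(d,r,.034),np.median(Z[r]))
fill=np.zeros(Z.shape,np.uint8); cn=max(cv2.findContours(r.astype(np.uint8),0,1)[0],key=len); cv2.drawContours(fill,[cn],-1,1,-1)
ho=(fill>0)&~r; ho=big(ho); print("hole",ho.sum(),rect(d,ho,.034))
```

```text
top [array([ 479. , -230.6]), array([56.2, 54.1]), np.float64(86.1)] 0.03436848327448542
hole 1108 [array([ 478.6, -230.7]), array([29.1, 28.2]), np.float64(87.4)]
```

The red bay is at (283,157). Its top is centred at (479, −230.6) with size 56×54 mm and height 34 mm, all as specified. I'll move over it.

```bash
python3 plan.py 479 -230.6 125 -4 7
```

```text
t16.22 p [ 437.  -228.3  153.7] xbear -4.0 tilt z [-0.0013  0.0019 -1.    ] F [ 0.11 -0.34 -2.89] T [-0.02  0.2  -0.  ] g 23.6 j [-0.42  0.03  0.88  1.96 -0.03  1.17 -1.17]
total [ 42.   -2.3 -28.7] turn [-0.1   0.08 -0.02]
[[-0.01, 0.01, -0.0], [6.0, -0.1, 4.1]]
[[-0.01, 0.01, -0.0], [6.0, -0.1, 4.1]]
[[-0.01, 0.01, -0.0], [6.0, -0.1, 4.1]]
[[-0.01, 0.01, -0.0], [6.0, -0.1, 4.1]]
[[-0.01, 0.01, -0.0], [6.0, -0.1, 4.1]]
[[-0.01, 0.01, -0.0], [6.0, -0.1, 4.1]]
[[-0.01, 0.01, -0.0], [6.0, -0.1, 4.1]]
```

Request:
step_arm(rows=[[[0, 0, 0], [5, 0, 2], 15], [[0, 0, 0], [7, 0, 4], 15], [[0, 0, 0], [7, -0.5, 5], 15], [[0, 0, 0], [7, -0.5, 5], 15], [[0, 0, 0], [6, 0, 5], 15], [[0, 0, 0], [4, 0, 3], 15], [[0, 0, 0], [1, 0, 1], 15], [[0, 0, 0], [0, 0, 0], 15], [[0, 0, 0], [0, 0, 0], 15]])

```text
time: 16.97
position: [0.48, -0.2238, 0.1267]
tool_rot: [-3.136, 0.093, 0.001]
ft_force: [0.4, -0.5, -2.9]
grip_width: 0.275
```

```bash
python3 plan.py 479 -230.6 112 -4 3
```

```text
t16.97 p [ 480.  -223.8  126.7] xbear -3.4 tilt z [-2.0e-04  4.3e-03 -1.0e+00] F [ 0.45 -0.46 -2.91] T [-0.    0.16 -0.05] g 23.9 j [-0.39  0.19  0.87  1.9  -0.16  1.12 -1.1 ]
total [ -1.   -6.8 -14.7] turn [-0.25  0.03  0.61]
[[-0.08, 0.01, 0.2], [-0.2, 2.3, 4.9]]
[[-0.08, 0.01, 0.2], [-0.2, 2.3, 4.9]]
[[-0.08, 0.01, 0.2], [-0.2, 2.3, 4.9]]
```

Request:
step_arm(rows=[[[-0.08, 0, 0.2], [-0.3, 2.3, 3], 15], [[-0.08, 0, 0.2], [-0.3, 2.3, 4], 15], [[-0.08, 0, 0.2], [-0.3, 2, 3], 15], [[0, 0, 0], [0, 0, 0], 15], [[0, 0, 0], [0, 0, 0], 15]])

```text
time: 17.38
position: [0.478, -0.2311, 0.1164]
tool_rot: [-3.139, 0.112, -0.001]
ft_force: [0.2, -0.0, -2.1]
grip_width: 0.273
```

```bash
python3 plan.py 479 -230.6 100 -4 4; python3 snap.py wrist12
```

```text
t17.38 p [ 478.  -231.1  116.4] xbear -4.1 tilt z [ 7.e-04  6.e-04 -1.e+00] F [ 0.22 -0.   -2.14] T [-0.02  0.16  0.04] g 23.8 j [-0.38  0.21  0.87  1.91 -0.18  1.1  -1.08]
total [  1.    0.5 -16.4] turn [-0.04 -0.04 -0.08]
[[-0.01, -0.01, -0.02], [0.2, -0.1, 4.1]]
[[-0.01, -0.01, -0.02], [0.2, -0.1, 4.1]]
[[-0.01, -0.01, -0.02], [0.2, -0.1, 4.1]]
[[-0.01, -0.01, -0.02], [0.2, -0.1, 4.1]]
```

View pics/wrist12.png

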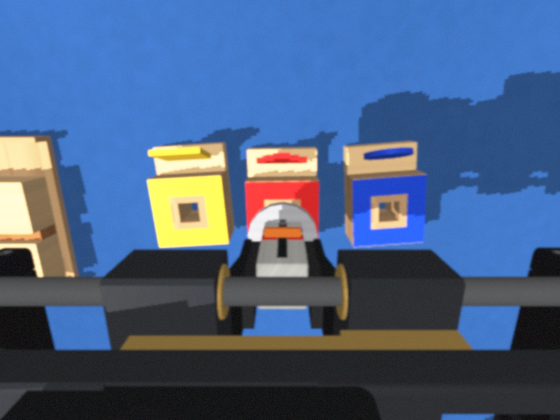

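Request:
step_arm(rows=[[[0, 0, 0], [0.7, -0.3, 3], 15], [[0, 0, 0], [0.2, 0, 4], 15], [[0, 0, 0], [0, 0, 3], 15], [[0, 0, 0], [0, 0, 2], 15], [[0, 0, 0], [0, 0, 0], 15], [[0, 0, 0], [0, 0, 0], 15]])

```text
time: 17.93
position: [0.4791, -0.2306, 0.1031]
tool_rot: [-3.139, 0.112, -0.001]
ft_force: [0.3, -0.7, -3.2]
grip_width: 0.274
```

```bash
python3 plan.py 479 -230.6 82 -4 4
```

```text
t17.93 p [ 479.1 -230.6  103.1] xbear -4.1 tilt z [ 9.e-04  1.e-03 -1.e+00] F [ 0.31 -0.72 -3.15] T [ 0.01  0.17 -0.06] g 23.8 j [-0.37  0.23  0.86  1.92 -0.2   1.08 -1.07]
total [ -0.1   0.  -21.1] turn [-0.06 -0.05 -0.08]
[[-0.01, -0.01, -0.02], [-0.0, -0.0, 5.3]]
[[-0.01, -0.01, -0.02], [-0.0, -0.0, 5.3]]
[[-0.01, -0.01, -0.02], [-0.0, -0.0, 5.3]]
[[-0.01, -0.01, -0.02], [-0.0, -0.0, 5.3]]
```

No contact 3.6 mm below the block top, so the pin is in the hole. I'll continue down to about 83 mm; flat is expected at 80.7.

Request:
step_arm(rows=[[[0, 0, 0], [0, 0, 3], 15], [[0, 0, 0], [0, 0, 4], 15], [[0, 0, 0], [0, 0, 4], 15], [[0, 0, 0], [0, 0, 4], 15], [[0, 0, 0], [0, 0, 3], 15], [[0, 0, 0], [0, 0, 1], 15], [[0, 0, 0], [0, 0, 0], 15], [[0, 0, 0], [0, 0, 0], 15]])

```text
time: 18.6
position: [0.479, -0.2305, 0.0817]
tool_rot: [-3.139, 0.111, -0.0]
ft_force: [0.3, -0.9, -2.9]
grip_width: 0.278
```

```bash
python3 plan.py 479 -230.6 80.7 -4 4
```

```text
t18.60 p [ 479.  -230.5   81.7] xbear -4.1 tilt z [ 2.e-04  9.e-04 -1.e+00] F [ 0.35 -0.9  -2.91] T [-0.06  0.12  0.  ] g 24.2 j [-0.35  0.26  0.85  1.94 -0.23  1.04 -1.04]
total [ 0.  -0.1 -1. ] turn [-0.05 -0.01 -0.06]
[[-0.01, -0.0, -0.02], [0.0, 0.0, 0.3]]
[[-0.01, -0.0, -0.02], [0.0, 0.0, 0.3]]
[[-0.01, -0.0, -0.02], [0.0, 0.0, 0.3]]
[[-0.01, -0.0, -0.02], [0.0, 0.0, 0.3]]
```

Request:
step_arm(rows=[[[0, 0, 0], [0, 0, 0.6], 15], [[0, 0, 0], [0, 0, 0.4], 15], [[0, 0, 0], [0, 0, 0.5], 15], [[0, 0, 0], [0, 0, 0.5], 15]])

```text
time: 18.93
position: [0.4793, -0.2307, 0.0807]
tool_rot: [-3.138, 0.111, -0.001]
ft_force: [-2.7, 1.5, 4.0]
grip_width: 0.275
```

```bash
python3 plan.py; python3 snap.py scene13 wrist13
python3 - <<'E'
from h import *
d=dict(np.load("scene13.npz")); u,v=proj(d,[.479,-.23,.06])[0].astype(int); print(u,v)
f=cv2.imread("pics/scene13.png"); cv2.imwrite("pics/s13c.png",cv2.resize(f[v-40:v+30,u-45:u+45],None,fx=8,fy=8,interpolation=cv2.INTER_CUBIC))
E
```

```text
t18.93 p [ 479.3 -230.7   80.7] xbear -4.1 tilt z [ 8.0e-04  1.3e-03 -1.0e+00] F [-2.72  1.54  4.04] T [ 0.28  0.67 -0.02] g 23.9 j [-0.35  0.26  0.85  1.94 -0.23  1.04 -1.04]
172 181
```

View pics/s13c.png

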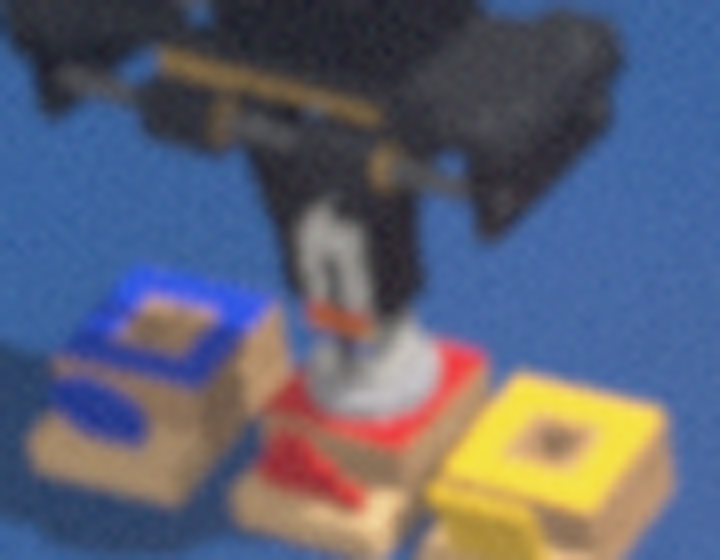

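The foot sits flat on the red block (Fz +4 N at 80.7 mm, the expected seat). I'll open the jaws and retreat upward.

Request:
step_arm(rows=[[[0, 0, 0], [0, 0, 0], 15], [[0, 0, 0], [0, 0, 0], 26], [[0, 0, 0], [0, 0, 0], 30], [[0, 0, 0], [0, 0, 0], 40], [[0, 0, 0], [0, 0, 0], 60], [[0, 0, 0], [0, 0, 0], 60], [[0, 0, 0], [0, 0, 0], 60]])

```text
time: 19.62
position: [0.4813, -0.2315, 0.0815]
tool_rot: [3.139, -0.111, 0.009]
ft_force: [-0.4, -0.7, -0.8]
grip_width: 0.562
```

```bash
python3 plan.py; python3 snap.py wrist14
```

```text
t19.62 p [ 481.3 -231.5   81.5] xbear -4.1 tilt z [ 5.5e-03 -8.0e-04 -1.0e+00] F [-0.36 -0.71 -0.76] T [-0.06  0.15 -0.05] g 48.9 j [-0.35  0.26  0.85  1.94 -0.23  1.03 -1.04]
```

View pics/wrist14.png

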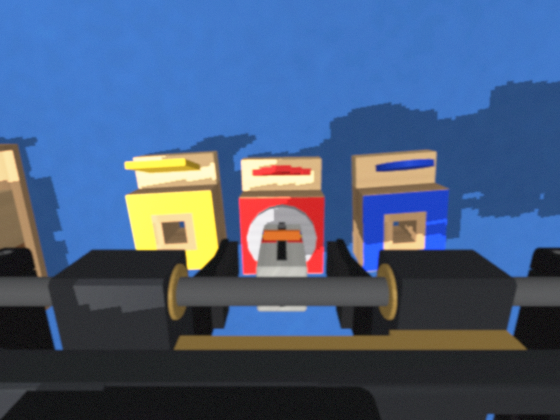

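Released, and the gauge stands upright on red at (282,240) with the jaws clear. Next is straight up.

Request:
step_arm(rows=[[[0, 0, 0], [0, 0, -2], 60], [[0, 0, 0], [0, 0, -6], 60], [[0, 0, 0], [0, 0, -12], 60], [[0, 0, 0], [0, 0, -16], 60], [[0, 0, 0], [0, 0, -18], 60], [[0, 0, 0], [0, 0, -18], 60], [[0, 0, 0], [0, 0, -18], 60], [[0, 0, 0], [0, 0, -14], 60], [[0, 0, 0], [0, 0, -8], 60], [[0, 0, 0], [-15, 0, -4], 60], [[0, 0, 0], [-15, 0, 0], 60], [[0, 0, 0], [0, 0, 0], 60]])

```text
time: 20.67
position: [0.4504, -0.2316, 0.2116]
tool_rot: [3.136, -0.117, 0.017]
ft_force: [0.6, 0.5, -0.1]
grip_width: 0.691
```

```bash
python3 plan.py; python3 snap.py wrist15 scene15 top15
python3 - <<'E'
from h import *
d=dict(np.load("scene15.npz")); u,v=proj(d,[.479,-.23,.07])[0].astype(int)
f=cv2.imread("pics/scene15.png"); a=cv2.resize(f[v-35:v+35,u-45:u+45],None,fx=8,fy=8,interpolation=cv2.INTER_CUBIC); cv2.imwrite("pics/s15c.png",a)
E
```

```text
t20.67 p [ 450.4 -231.6  211.6] xbear -4.3 tilt z [ 0.0106 -0.0033 -0.9999] F [ 0.62  0.47 -0.13] T [-0.1   0.19  0.01] g 60.1 j [-0.45 -0.01  0.88  1.86  0.    1.27 -1.22]
```

View pics/s15c.png

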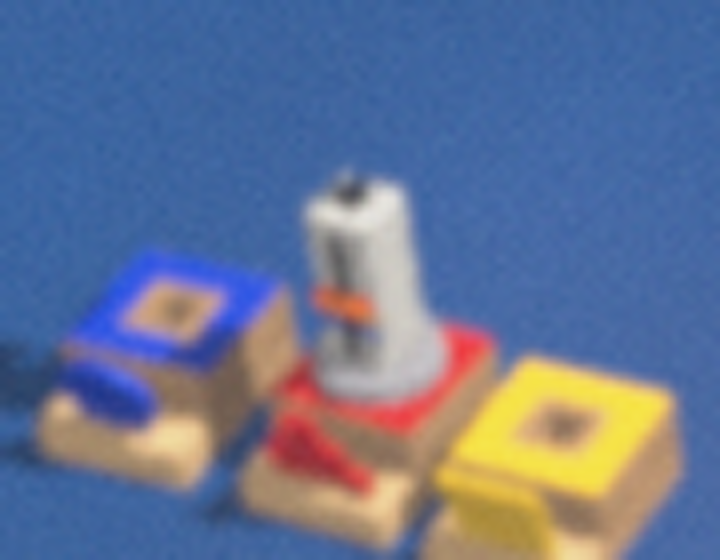

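View pics/wrist15.png

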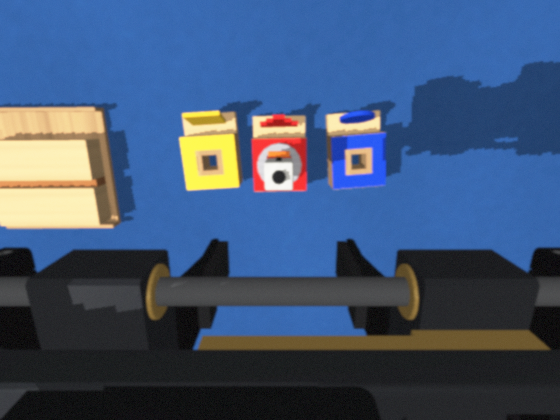

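View pics/top15.png

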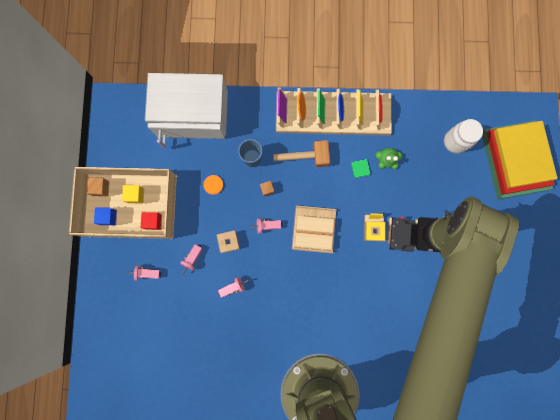

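Run:
```python
from h import *; from m import rect
d=dict(np.load("wrist15.npz")); f=d["frame"]; h=cv2.cvtColor(f,cv2.COLOR_RGB2HSV).astype(int); P=cloud(d);Z=P[...,2]
m=np.zeros(Z.shape,bool); m[135:195,248:312]=1
b=m&(h[...,2]<80)&(h[...,0]>=0); b=big(b&(Z>.08)); v,u=np.where(b); print("cap",len(u),ray(d,[u.mean(),v.mean()],.109)*1000,np.median(Z[b]))
r=m&((h[...,0]<5)|(h[...,0]>174))&(h[...,1]>170)&(Z<.045); r=big(r); print("red",rect(d,r,.034))
w=m&(h[...,1]<40)&(h[...,2]>120)&(Z>.036)&(Z<.05); print("foot z",np.median(Z[w]), rect(d,big(w),.042))
t=m&(Z>.095)&(Z<.115)&(h[...,1]<40); print("coltop",rect(d,big(t),.104))
for n,X,gy in (("scene15",[.479,-.2306],-.2306),("scene0",[.4448,.2869],.2869)):
    s=dict(np.load(n+".npz")); hs=cv2.cvtColor(s["frame"],cv2.COLOR_RGB2HSV).astype(int)
    c=proj(s,[X[0]+.018,gy,.06])[0].astype(int); mm=np.zeros(hs.shape[:2],bool)
    mm[c[1]-15:c[1]+15,c[0]-12:c[0]+12]=1
    q=mm&(hs[...,0]>=5)&(hs[...,0]<=13)&(hs[...,1]>150); q=big(q); v,u=np.where(q)
    for hgt in range(34,80,2):
        e=proj(s,[X[0]+.016,gy,hgt/1000])[0]
        if abs(e[1]-v.mean())<.5: print(n,len(u),u.mean(),v.mean(),"height z",hgt,e)
```

```text
cap 106 [[ 479.35475204 -230.67950625  109.        ]] 0.10910263434534953
red [array([ 479.2, -230.3]), array([55.1, 54.1]), np.float64(86.8)]
foot z 0.04212398197767855 [array([ 482.7, -230.6]), array([43.4, 36.5]), np.float64(87.5)]
coltop [array([ 480.1, -230.9]), array([23.7, 24.6]), np.float64(85.7)]
scene15 6 169.16666666666666 180.83333333333334 height z 72 [168.48040447 181.1527679 ]
scene15 6 169.16666666666666 180.83333333333334 height z 74 [168.37466804 180.56003237]
scene0 4 360.0 222.5 height z 56 [359.69210633 222.5922965 ]
```

```bash
python3 -c "
from bench import order; print(order.close_job())"
```

```text
the job is handed in; nothing more can be done
None
```

The gauge is standing on the red parking block, released, and the job was handed in at about 21 s of the 58 s allowed. No verdict was reported.

**Groove:** I gripped the grey gauge on the plain block; the pink look-alikes were left alone. The wrist camera put the groove's centre line at tray x ≈ −12 mm. Lowering the pin there gave no contact force 3–4 mm below the strip tops. The pin then reached the floor with under 2 N.

**Pressing:** I pushed down until the foot stopped at its expected height. I held it flat for more than 0.6 s with roughly 7–12 N on the foot.

**Reading:** The colour is red (15–21 mm):

| Cue | Pointer position |
|---|---|
| Touch heights, floor contact to foot flat | about 19 mm |
| Groove depth from the range image, about 7 mm | about 19 mm |
| Pointer shift, wrist and scene pictures | about 17 mm, ±2 mm |

The 17 and 19 mm figures disagree slightly, but the best estimates all fall in the red band. The pictures are too coarse for an exact reading.

**Last checks before handing in:**
- The cap and the column top are both within about 1 mm of the hole's middle, so the gauge is upright.
- The foot's top is at 42 mm, which means it is flat on the 34 mm block.
- The cap is back at 109 mm, so the pin hangs free.
- A rough fit of the partly hidden foot outline was about 3 mm off in x. I trusted the cap and column top instead.
- The gripper is clear of everything, and no bystander looks moved in the top view.

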